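Check the roller case and feed back the strays

TASK

Open the clear-lidded parts case and check it against its layout: the front row, by the handle, is for plain rollers only and the back row, by the hinge, for grooved rollers only, and each row has one roller of the wrong kind. Lift out those two and load them crosswise into the upper part of the sloping feed chute so that they roll down to the stop, the stray grooved roller first and then the stray plain one behind it. Finally shut the lid fully; leave the other rollers in their compartments and do not shift the bowl, jar or bracket.

Things in the scene. Friction and masses are not known exactly. Their poses are not given: they have to be found in the camera images.
- case: grey parts case, fixed, 144 (x) by 248 (y) mm, walls 42 high, 4 thick. Origin: centre of underside; front (handle side) is -x, towards the robot; back (hinge) +x. 2 rows of 3 compartments: front row at x -34 mm, back +34; columns y -80, 0, 80; partitions 22 mm high. One roller in each, lying along the case's x between 3 mm ribs, centre 18 mm above the underside; case floor 5 mm thick
- lid (a joint): angle of the case's clear flat lid (144 by 248 by 6 mm): 0 fully shut, grows as it swings up about the back rim, to 2.0 rad where it leans back past upright. Stiff hinge: the lid stays where it is left; moving it takes about 1 to 3 N at the handle. May start ajar, up to 0.5 rad
- lid_handle (a point): centre of the lid's handle: a steel round bar 16 mm in diameter, 30 mm long, parallel to the hinge (case's y), 26 mm ahead of the lid's free edge on a steel strip 18 mm wide, 4 mm thick. 45 mm above the table with the lid shut. Can be pinched from above on its two end faces. 170 mm from the hinge line, and 3 mm above the lid's underside, in which the hinge line lies
- lid_hinge (a point): middle of the lid's hinge line on the back rim of the case, 42 mm above the table; the hinge runs along the case's y
- chute: steel feed chute, fixed, base 190 by 90 mm: open channel 200 mm long, 46 wide inside, side walls 6 mm high, then lips that flare out to 69 mm over all, 22 mm above the floor. Slopes 0.26 rad down to a 22 mm stop at its -x end. Floor 40 mm above the table at the stop, 91 at the +x end. Origin: centre of underside. A roller laid across it (axis along y) rolls to the stop
- chute_first (a point): where a roller's centre lies when it rests against the chute's stop plate (the first place)
- chute_second (a point): where a roller's centre lies when it rests against the first roller in the chute (the second place)
- chute_load (a point): where a roller's centre lies when it is laid on the channel floor in the chute's upper part, 140 mm up from the stop: a good place to load
- plain_1_center (a point): plain brass roller: solid smooth cylinder 26 mm in diameter and 40 mm long, about 90 g (varies), lying on its side; it rolls freely. The point is its centre; its own x axis runs along the roller
- plain_2_center (a point): plain brass roller: solid smooth cylinder 26 mm in diameter and 40 mm long, about 90 g (varies), lying on its side; it rolls freely. The point is its centre; its own x axis runs along the roller
- plain_3_center (a point): plain brass roller: solid smooth cylinder 26 mm in diameter and 40 mm long, about 90 g (varies), lying on its side; it rolls freely. The point is its centre; its own x axis runs along the roller
- grooved_1_center (a point): grooved brass roller: 26 mm in diameter and 40 mm long with a groove 14 mm wide and 16 mm in diameter round its middle (each end land is 13 mm long), about 90 g (varies), lying on its side; it rolls freely. The point is its centre; its own x axis runs along the roller
- grooved_2_center (a point): grooved brass roller: 26 mm in diameter and 40 mm long with a groove 14 mm wide and 16 mm in diameter round its middle (each end land is 13 mm long), about 90 g (varies), lying on its side; it rolls freely. The point is its centre; its own x axis runs along the roller
- grooved_3_center (a point): grooved brass roller: 26 mm in diameter and 40 mm long with a groove 14 mm wide and 16 mm in diameter round its middle (each end land is 13 mm long), about 90 g (varies), lying on its side; it rolls freely. The point is its centre; its own x axis runs along the roller
- bowl: bystander: white plastic bowl, loose, 80 mm across and 40 mm high, stands close behind the case, where the open lid leans over it; origin at the centre of its underside
- jar: bystander: grey jar, loose, 46 mm in diameter and 75 mm high, stands beside the chute; origin at the centre of its underside
- bracket: bystander: steel angle bracket with a clamp block, loose, 60 by 70 mm and 54 mm high, stands beyond the chute's upper end; origin at the centre of its underside

How it is judged:
By the outcome, as a careful person would: the job done as asked, in the order asked, and still so for the second after the job is handed in, with the robot touching nothing.
It also fails if it takes over 72 s, if anything falls off the work surface, if the arm or the gripper's body presses on something with over 40 N, if the wrist force passes 120 N, or if a joint passes its speed limit or range.

ROBOT

A 6-joint arm with a two-finger parallel gripper is mounted at the origin on the work surface. World frame = base frame: x ahead of the robot, y to its left, z up, the work surface at z = 0. Lengths are in m, angles in rad, forces in N, time in s.
With the tool pointing down it reaches from about 0.35 to 0.775 m from the base axis. Payload 5.5 kg.
Tool frame: the origin (TCP) lies at the very end of the fingers, on their centre line; the grasp point (between the pads) lies 19 mm behind it; z points along the fingers, y is the direction in which the jaws open and shut (so a half turn about z gives the same grasp; the last joint's range is limited). The gripper opens to 85 mm and grips with 20 to 120 N. Pads are 22 mm wide; open, the fingers measure 114 mm over their backs; the gripper's body (76 mm by 85 mm) begins 54 mm behind the grasp point. The pads swing forward as they close: fully open they stand 13 mm farther back than shut.
Start: joints at [1.113, 0.313, 0.046, 1.304, 0, 1.431], TCP at [0.18, 0.546, 0.231] pointing down, gripper open.
Joint ranges: [-2.76, 2.76], [-0.86, 1.69], [-1.03, 1.26], [-2.2, 2.34], [-1.47, 1.5], [-3.14, 3.14]. Speed limits (rad/s): [2.57, 2.57, 3.14, 3.14, 3.14, 3.14].

INTERFACE

Orientations are given as a unit quaternion [w, x, y, z].
In Python, from workcell import get_state, vision, workorder, silhouettes, tip_of gives the robot as it stands.
- The arm moves only by the shell command python3 -m inch 'ROWS' [FORCE]. ROWS is JSON, a list of rows, each a list of 7 numbers: the shift along the tool's x, y, z in cm, then the turn, a rotation vector about the tool's x, y, z in degrees, then the finger opening in cm, from 0 to 8.54. In form: [[dx, dy, dz, rx, ry, rz, hand], ...]. A call has 1 to 5 rows; each row shifts and turns the commanded pose from where the row before left it, along the tool's axes as they then stand; what a row does not reach is not made up. A row lasts 1/10 s, in which the tool goes at most 50 mm and 8.59 degrees, less where a joint would pass 70% of its speed; a pose out of reach is approached as far as the arm can. A call with a gripper value outside its range is refused whole. The fingers move at their own pace and stop on an object; FORCE is the grip in N (left out, the last holds). Time passes only in rows, so rows that do not move let the fingers close. It gives the time, the measured TCP pose, the force and the opening at its end, in the units of the state.
- get_state(): the state, without advancing time (a new reading comes with each control period).
- vision.read_camera(name): name is "scene" or "top"; returns a dict with "pixels" (480x640x3 uint8, red, green, blue), "depth" (480x640 float32, m along the optical axis (not along the pixel's ray), 0 where there is no reading), "mtx" (3x3 intrinsics, pixels), "T" (4x4, takes a point from camera to world coordinates). Camera axes: x right, y up, looking along -z (the intrinsics and any distortion apply to the point x, -y, -z); pixel columns grow to the right and rows downward; lengths in m; the calibration is good to about 2 mm. A picture is of the moment at which its call begins.
- workorder.hand_in(): hands the job in, once; it reports no verdict.
Trained networks look in a picture, given as the dict that the camera call returned (one of the last four; its "shot" number tells which), for a name from the list of things; names that differ only in an ending like _2 or _b are one class to them, and where a whole thing is asked for, a point or a joint stands for the part that bears it (a point fixed in the world has none). Each returns a list of dicts, best first, with "confidence" (0 to 1); they miss things now and then, are a little off and sometimes report something else, mostly with a low value. They report only what shows in the picture. A call takes as long as a camera call.
- silhouettes(picture, label): "mask" (480x640 bool, what is visible of it) and "location" ([column, row] in pixels, amid what is visible of it).
- tip_of(picture, label): "location" ([column, row] in pixels: a listed point, or the origin of a listed thing).
The state is a dict: "clock": time; "joint_pos": joint angles; "qvel": joint speeds; "tau": joint torques, N m; "tcp_pos": TCP position; "orientation": TCP orientation; "wrist_force": force on the tool from outside, world axes, zero at the start; "ft_torque": the same for the moment, N m; "finger_gap": finger opening in m.
Only numpy, scipy, OpenCV 4.12 (cv2) and the standard library are available. Lean on these libraries where they do the work, as an engineer would, in place of code of your own. Each camera call takes 0.05 s, during which the arm holds its last target.

## Working session

There is one attempt and no reset: what is moved stays moved. The work goes in short steps, Python scripts to look and compute and a shell command to move; the robot and the scene stay as the last step left them, time stands still between calls to the robot, and variables do not carry over. Pictures are saved under pics/ and viewed, and the job is handed in when it is done.

```bash
ls; mkdir -p pics; python3 - <<'E'
from workcell import get_state, vision, workorder, silhouettes, tip_of
import cv2
print(get_state())
for n in("scene","top"):
    p=vision.read_camera(n); cv2.imwrite(f"pics/{n}0.png",p["pixels"][:,:,::-1]); print(p["mtx"],p["T"],p.keys())
E
```

```text
pics
{'clock': 0.0, 'joint_pos': array([1.11338287e+00, 3.14010276e-01, 4.49469008e-02, 1.30359278e+00,
       2.17974422e-05, 1.43120582e+00]), 'qvel': array([-2.16087083e-05,  4.24931309e-06, -2.41593608e-04,  7.84989082e-04,
       -9.63236591e-04,  8.45587687e-04]), 'tau': array([-3.53822670e-04, -4.80627394e+01,  2.98533189e+01,  1.93248794e-02,
       -1.38367268e-04, -8.68980322e-06]), 'tcp_pos': array([0.17945164, 0.54573   , 0.23039014]), 'orientation': array([-2.83893634e-04,  1.58243431e-01,  9.87399692e-01, -8.85585028e-04]), 'wrist_force': array([-0.29891654, -0.10758411, -0.30569947]), 'ft_torque': array([ 0.0052338 , -0.01597416, -0.01742842]), 'finger_gap': 0.08521202767738564}
[[476.69896383   0.         325.47595244]
 [  0.         476.69896383 244.82962717]
 [  0.           0.           1.        ]] [[ 0.76583999 -0.42468298  0.48283898  0.9640146 ]
 [ 0.64293821  0.5184862  -0.56373976 -0.50587325]
 [-0.01093467  0.74217008  0.67012238  0.64668509]
 [ 0.          0.          0.          1.        ]] dict_keys(['pixels', 'depth', 'mtx', 'T', 'shot'])
[[557.95920026   0.         319.82180187]
 [  0.         557.95920026 239.76246505]
 [  0.           0.           1.        ]] [[-0.07289859  0.97412624 -0.21392492  0.29415986]
 [-0.9973127  -0.07276836  0.00849423 -0.01025338]
 [-0.00729251  0.21396926  0.97681317  1.21696766]
 [ 0.          0.          0.          1.        ]] dict_keys(['pixels', 'depth', 'mtx', 'T', 'shot'])
```

View pics/scene0.png

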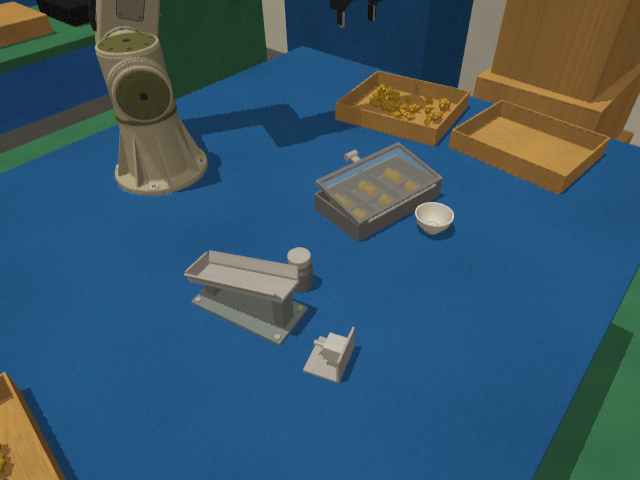

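View pics/top0.png

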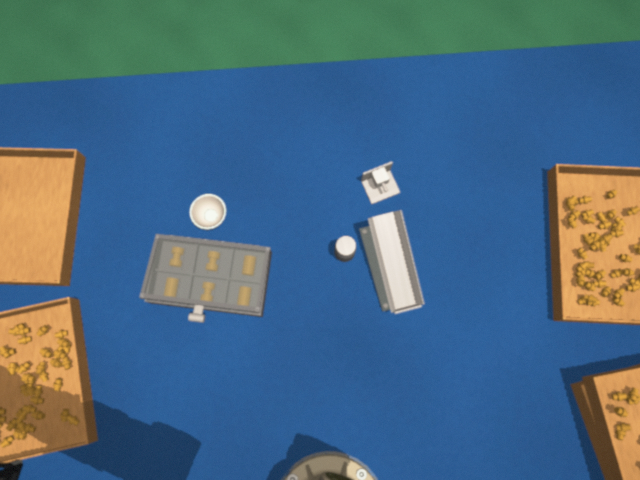

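```bash
cat > h.py <<'E'
import numpy as np, cv2
from scipy.spatial.transform import Rotation as R
from workcell import get_state, vision, workorder, silhouettes, tip_of
def ray(p,px):
    K,T=p["mtx"],p["T"]
    d=np.array([(px[0]-K[0,2])/K[0,0],-(px[1]-K[1,2])/K[1,1],-1.0])
    return T[:3,3],T[:3,:3]@d
def atz(p,px,z):
    o,d=ray(p,px); return o+d*(z-o[2])/d[2]
def dep(p,px):
    o,d=ray(p,px); c,r=int(round(px[0])),int(round(px[1]))
    w=p["depth"][max(r-1,0):r+2,max(c-1,0):c+2]; w=w[w>0]
    return o+d*np.median(w) if len(w) else None
def proj(p,X):
    T=p["T"];c=T[:3,:3].T@(np.asarray(X)-T[:3,3]);K=p["mtx"]
    return np.array([K[0,0]*c[0]/-c[2]+K[0,2], -K[1,1]*c[1]/-c[2]+K[1,2]])
def tri(obs):
    A=np.zeros((3,3));b=np.zeros(3)
    for p,px in obs:
        o,d=ray(p,px);d=d/np.linalg.norm(d);M=np.eye(3)-np.outer(d,d);A+=M;b+=M@o
    return np.linalg.solve(A,b)
def cloud(p,m=None):
    r,c=np.nonzero((p["depth"]>0)&(m if m is not None else True))
    K,T=p["mtx"],p["T"];z=p["depth"][r,c]
    q=np.stack([(c-K[0,2])/K[0,0]*z,-(r-K[1,2])/K[1,1]*z,-z],1)
    return q@T[:3,:3].T+T[:3,3], r,c
def st():
    s=get_state(); Rm=R.from_quat(s["orientation"][[1,2,3,0]]).as_matrix()
    return s,Rm
def save(p,name,box=None,k=1):
    im=p["pixels"][:,:,::-1]
    if box: x0,y0,x1,y1=box; im=im[y0:y1,x0:x1]
    cv2.imwrite("pics/"+name,cv2.resize(im,None,fx=k,fy=k,interpolation=cv2.INTER_CUBIC))
E
python3 - <<'E'
from h import *
np.set_printoptions(precision=4,suppress=True)
P={n:vision.read_camera(n) for n in("scene","top")}
save(P["top"],"topcase.png",(130,180,280,330),5); 
for lab in ["case","lid","lid_handle","lid_hinge","chute","chute_first","chute_second","chute_load","plain_1_center","grooved_1_center","bowl","jar","bracket"]:
    for n,p in P.items():
        for d in tip_of(p,lab)[:7]:
            if d["confidence"]>.3: print(lab,n,round(d["confidence"],2),np.array(d["location"]),dep(p,d["location"]))
E
```

```text
case scene 0.75 [374.1 199.1] [0.5234 0.1658 0.0532]
case top 0.59 [212.1 277.1] [0.4838 0.2098 0.064 ]Traceback (most recent call last):
  File "<stdin>", line 7, in <module>
ValueError: it knows: bowl, bracket, case, chute, chute_first, chute_load, chute_second, grooved_1_center, grooved_2_center, grooved_3_center, jar, lid_handle, lid_hinge, plain_1_center, plain_2_center, plain_3_c
```

View pics/topcase.png

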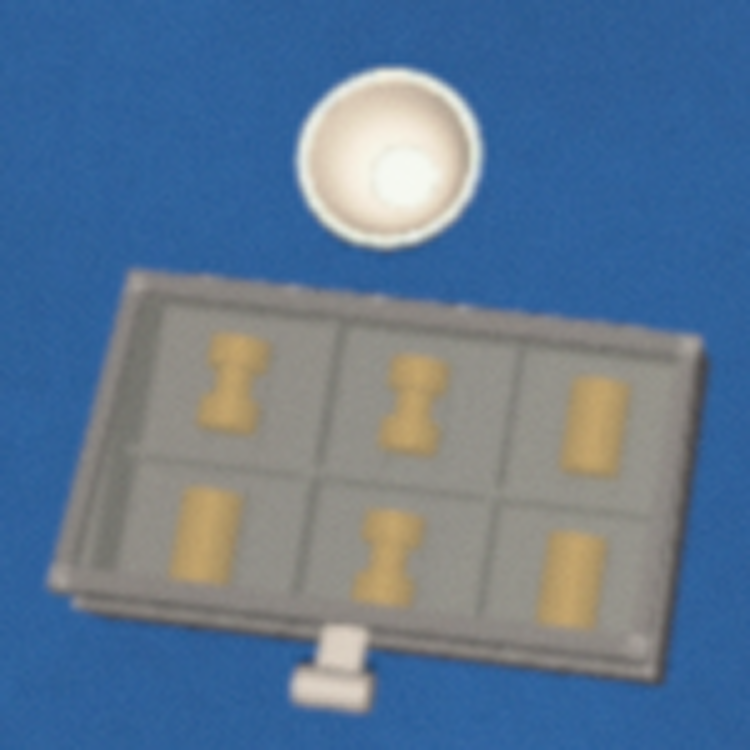

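The zoomed view shows the back row (top) as grooved, grooved, plain (593,425), and the front row as plain, grooved (388,557), plain. So the strays are the front-middle grooved roller and the back-right plain one. The lid is ajar.

```bash
python3 - <<'E'
from h import *
np.set_printoptions(precision=4,suppress=True)
P={n:vision.read_camera(n) for n in("scene","top")}
for lab in ["lid_handle","lid_hinge","chute","chute_first","chute_second","chute_load","plain_1_center","grooved_1_center","bowl","jar","bracket"]:
    o=[]
    for n,p in P.items():
        D=[d for d in tip_of(p,lab)[:7] if d["confidence"]>.3]
        for d in D: print(lab,n,round(d["confidence"],2),np.array(d["location"]),dep(p,d["location"]))
        if D:o.append((p,D[0]["location"]))
    if len(o)==2 and lab[:5] not in("plain","groov"): print("  tri",tri(o))
for z,lab in((.018,"plain_1_center"),(.018,"grooved_1_center")):
    for n in P:
        for d in tip_of(P[n],lab):
            if d["confidence"]>.3: print(lab,n,atz(P[n],d["location"],z)[:2])
E
```

```text
lid_handle scene 0.55 [349.4 156.6] [0.408  0.2298 0.0797]
lid_handle top 0.81 [193.2 317.8] [0.4003 0.2466 0.0846]
  tri [0.3992 0.2474 0.0689]
lid_hinge scene 0.73 [398.6 201.9] [0.5633 0.198  0.0461]
lid_hinge top 0.97 [216.1 241.3] [0.5631 0.2016 0.0494]
lid_hinge top 0.7 [388.1 263.7] [ 0.4848 -0.1591  0.064 ]
  tri [0.563  0.2014 0.0445]
chute scene 0.97 [250.8 303.8] [ 0.5001 -0.1696  0.0058]
chute_first top 0.67 [409.3 302.7] [ 0.4025 -0.1981  0.0419]
chute_second scene 0.91 [213.6 264.5] [ 0.4063 -0.1674  0.043 ]
chute_second top 0.64 [402.6 288.3] [ 0.4327 -0.1859  0.0509]
chute_second top 0.37 [389.8 263.4] [ 0.4851 -0.1627  0.0644]
  tri [ 0.4307 -0.1827  0.0697]
chute_load scene 0.81 [258.8 275. ] [ 0.5113 -0.1513  0.0714]
chute_load top 0.79 [390.5 243.2] [ 0.5258 -0.1669  0.0757]
  tri [ 0.5241 -0.1636  0.089 ]
plain_1_center scene 0.4 [343.6 200.5] [0.4826 0.1153 0.0595]
grooved_1_center top 0.49 [210.8 215.9] [0.633  0.2199 0.0036]
bowl scene 0.56 [430.2 229.7] [0.6477 0.1897 0.021 ]
bowl top 0.61 [210.  215.1] [0.6345 0.2213 0.0053]
  tri [ 0.6356  0.2217 -0.0057]
jar scene 0.63 [300.5 289.1] [ 0.5462 -0.0894  0.0086]
jar top 0.85 [342.4 251.7] [ 0.5151 -0.0652  0.0761]
  tri [ 0.5314 -0.0715 -0.0161]
bracket scene 0.83 [326.6 358.1] [ 0.6844 -0.1807  0.0239]
bracket top 0.85 [382.3 182.7] [ 0.6706 -0.1676  0.0387]
  tri [ 0.6789 -0.1724  0.0101]
plain_1_center scene [0.4485 0.1593]
grooved_1_center top [0.629  0.2172]
```

```bash
cat >> h.py <<'E'
def kabsch2(A,B):
    a,b=A.mean(0),B.mean(0);H=(A-a).T@(B-b);th=np.arctan2(H[0,1]-H[1,0],H[0,0]+H[1,1])
    Rm=np.array([[np.cos(th),-np.sin(th)],[np.sin(th),np.cos(th)]]);return th,b-Rm@a,Rm
E
python3 - <<'E'
from h import *
np.set_printoptions(precision=4,suppress=True)
P={n:vision.read_camera(n) for n in("scene","top")}
mod=np.array([[34,80],[34,0],[34,-80],[-34,80],[-34,0],[-34,-80]])/1000.
p=P["top"]
hsv=cv2.cvtColor(p["pixels"],cv2.COLOR_RGB2HSV)
m=((hsv[...,0]>12)&(hsv[...,0]<32)&(hsv[...,1]>85)).astype(np.uint8); m[:, :140]=0;m[:,275:]=0;m[:235]=0;m[315:]=0
n,l,s,c=cv2.connectedComponentsWithStats(m)
C=[(c[i],s[i][4]) for i in range(1,n) if s[i][4]>20]; print(C)
px=np.array([x[0] for x in C])
if len(px)==6:
    o=np.argsort(px[:,1]);px=np.vstack([sorted(px[o[:3]].tolist()),sorted(px[o[3:]].tolist())])
    # pixel order left->right = +y -> -y
    W=np.array([atz(p,q,.021)[:2] for q in px]); th,t,Rm=kabsch2(mod,W); print("case",th,t,"res mm",1000*(W-(mod@Rm.T+t)))
# rim box from depth
X,r,cc=cloud(p); k=(X[:,0]>.4)&(X[:,0]<.62)&(X[:,1]>.03)&(X[:,1]<.37)&(X[:,2]>.03)
k&=~((X[:,0]>.56)&(abs(X[:,1]-.22)<.06)&(X[:,0]>.585))
Y=X[k]; print(Y[:,2].min(),Y[:,2].max(),len(Y)); print(cv2.minAreaRect(Y[:,:2].astype(np.float32)))
# lid plane angle: handle region depth
for nme in P:
    for d in silhouettes(P[nme],"lid_handle")[:2]: print(nme,d["confidence"],d["location"],d["mask"].sum())
    d=silhouettes(P[nme],"chute")[0]; X,r,cc=cloud(P[nme],d["mask"]); print(nme,d["confidence"],len(X))
    np.save(f"chute_{nme}.npy",X)
save(P["top"],"topchute.png",(340,190,450,330),4)
save(P["scene"],"schute.png",(170,230,370,400),4)
E
```

```text
[(array([176.1768, 256.2317]), np.int32(164)), (array([212.4684, 260.6013]), np.int32(158)), (array([248.5238, 264.8624]), np.int32(189)), (array([170.6828, 286.6183]), np.int32(186)), (array([207.2662, 291.3052]), np.int32(154)), (array([243.8967, 295.6576]), np.int32(184))]
case -0.19526604752405527 [0.4942 0.2229] res mm [[-0.3023  0.1403]
 [-0.3677 -0.2443]
 [-0.0881  0.2167]
 [ 0.4652 -0.0104]
 [-0.0091 -0.1129]
 [ 0.3019  0.0105]]
0.030015397038992697 0.08914048829511212 8369
((0.48384329676628113, 0.22663289308547974), (0.2500418722629547, 0.17495156824588776), 78.99235534667969)
scene 0.68 [377.9, 182.1] 5758
scene 0.64 7269
top 0.56 [204.7, 274.2] 8091
top 0.84 4251
```

View pics/topchute.png

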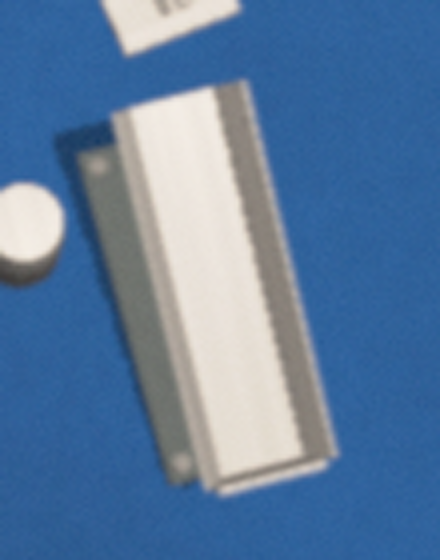

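View pics/schute.png

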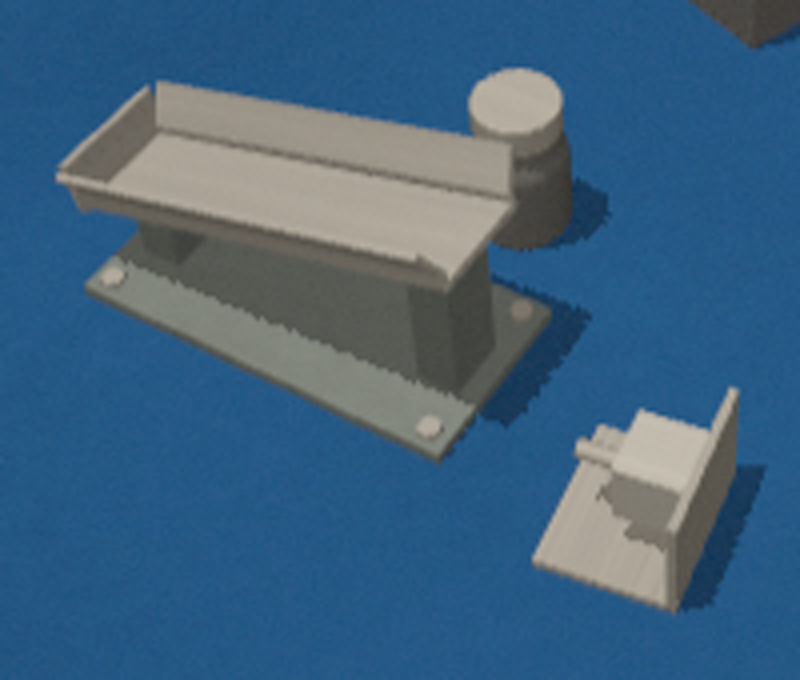

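```bash
cat > chf.py <<'E'
from h import *
from scipy.optimize import least_squares
np.set_printoptions(precision=4,suppress=True)
sl=.26
def quad(p0,u,v,n=1):pass
# primitives in channel frame: s along slope from stop (0..200), y, n (perp)
prims=[((0,-.023,0),(.2,0,0),(0,.046,0)),
 ((0,.023,0),(.2,0,0),(0,0,.006)),((0,-.023,0),(.2,0,0),(0,0,.006)),
 ((0,.023,.006),(.2,0,0),(0,.0105,.016)),((0,-.023,.006),(.2,0,0),(0,-.0105,.016)),
 ((0,-.03,0),(0,.06,0),(0,0,.022))]
def dist(X,pr):
    p,u,v=map(np.array,pr);D=X-p
    a=np.clip(D@u/(u@u),0,1);b=np.clip(D@v/(v@v),0,1)
    return np.linalg.norm(D-a[:,None]*u-b[:,None]*v,axis=1)
c,s=np.cos(sl),np.sin(sl)
def tochan(X,q):
    x,y,th,z0=q; d=X-np.array([x,y,0]);ct,sn=np.cos(th),np.sin(th)
    lx=ct*d[:,0]+sn*d[:,1]; ly=-sn*d[:,0]+ct*d[:,1]; lx=lx+.1*c; lz=d[:,2]-.040-z0
    return np.stack([lx*c+lz*s,ly,-lx*s+lz*c],1)
def res(q,X):
    Y=tochan(X,q);return np.min([dist(Y,p) for p in prims],0)
if __name__=="__main__":
  for names in(("top",),("scene",),("top","scene")):
    X=np.vstack([np.load(f"chute_{n}.npy") for n in names]); X=X[X[:,2]>.042]
    X=X[(abs(X[:,0]-.49)<.14)&(abs(X[:,1]+.17)<.08)]
    r=least_squares(res,[.485,-.17,.19,0],args=(X[::3],),loss="soft_l1",f_scale=.002)
    print(names,r.x,np.median(res(r.x,X)),np.mean(res(r.x,X)))
  x,y,th,z0=r.x
  def pt(s_,n_=.013):
    lx=s_*c-n_*s-.1*c; lz=.04+z0+s_*s+n_*c
    return np.array([x+np.cos(th)*lx,y+np.sin(th)*lx,lz])
  print("first",pt(.013),"second",pt(.039),"load",pt(.14))
E
python3 chf.py; python3 - <<'E'
from h import *
np.set_printoptions(precision=4,suppress=True)
p=vision.read_camera("top")
X,r,c=cloud(p); 
th=-.195;Rm=np.array([[np.cos(th),-np.sin(th)],[np.sin(th),np.cos(th)]])
L=(X[:,:2]-[.4942,.2229])@Rm
k=(L[:,0]<-.08)&(L[:,0]>-.12)&(abs(L[:,1])<.04)&(X[:,2]>.03)
Q=np.c_[L[k],X[k,2]]; print(len(Q));print(Q[np.argsort(Q[:,0])][::8])
q=vision.read_camera("scene");X,r,c=cloud(q);L=(X[:,:2]-[.4942,.2229])@Rm
k=(L[:,0]<-.08)&(L[:,0]>-.12)&(abs(L[:,1])<.04)&(X[:,2]>.03)
Q=np.c_[L[k],X[k,2]]; print(len(Q));print(Q[np.argsort(Q[:,0])][::10])
E
```

```text
('top',) [ 0.4906 -0.1712  0.1813 -0.0005] 0.0012076540314207493 0.0014944400844035916
('scene',) [ 0.4927 -0.1729  0.1824 -0.0017] 0.001074597964985016 0.0027982395903068586
('top', 'scene') [ 0.492  -0.1721  0.1803 -0.001 ] 0.0010708261600269307 0.0023180164654736865
first [ 0.406  -0.1878  0.0549] second [ 0.4307 -0.1833  0.0616] load [ 0.5268 -0.1658  0.0876]
156
[[-0.102   0.0132  0.0829]
 [-0.1012  0.0074  0.0818]
 [-0.1003  0.0153  0.0837]
 [-0.0992 -0.0118  0.0867]
 [-0.0983 -0.0137  0.0771]
 [-0.0974 -0.009   0.0846]
 [-0.0964 -0.0137  0.0786]
 [-0.0954 -0.0087  0.0849]
 [-0.0943 -0.0058  0.091 ]
 [-0.0935  0.0077  0.0863]
 [-0.0924  0.0005  0.0829]
 [-0.0915  0.0082  0.0858]
 [-0.0904  0.0008  0.0831]
 [-0.0896 -0.008   0.0862]
 [-0.0881 -0.0035  0.0856]
 [-0.0872  0.0073  0.0838]
 [-0.0861 -0.0004  0.0824]
 [-0.0842  0.0058  0.0749]
 [-0.0822  0.006   0.0754]
 [-0.0806  0.0109  0.0732]]
105
[[-0.1017 -0.0121  0.0694]
 [-0.0958 -0.0173  0.0795]
 [-0.0935 -0.0047  0.0859]
 [-0.0914  0.0112  0.0859]
 [-0.0898 -0.0137  0.0835]
 [-0.0884 -0.009   0.0797]
 [-0.0875 -0.0156  0.0802]
 [-0.0868  0.0136  0.0768]
 [-0.086  -0.0111  0.0791]
 [-0.0842 -0.0095  0.0767]
 [-0.0812 -0.0003  0.0745]]
```

```bash
cat >> h.py <<'E'
TH=-.195; CO=np.array([.4942,.2229]); HY=0.0
def case(x,y,z):
    c,s=np.cos(TH),np.sin(TH); return np.array([CO[0]+c*x-s*y,CO[1]+s*x+c*y,z])
def handle(a): # lid angle -> bar centre
    return case(.072-.17*np.cos(a)+.003*np.sin(a),HY,.042+.17*np.sin(a)+.003*np.cos(a))
def Rdown(ang): # tool down, tool y at world angle ang
    y=np.array([np.cos(ang),np.sin(ang),0]);z=np.array([0,0,-1.]);return np.stack([np.cross(y,z),y,z],1)
def Rchute(th=.1803,sl=.26):
    y=np.array([np.cos(th)*np.cos(sl),np.sin(th)*np.cos(sl),np.sin(sl)])
    z=np.array([np.cos(th)*np.sin(sl),np.sin(th)*np.sin(sl),-np.cos(sl)]);return np.stack([np.cross(y,z),y,z],1)
RC=Rdown(np.pi/2+TH)
def rows(wps,start=None,dec=2):
    """wps: list of (pos TCP, R, hand cm, n)"""
    if start is None:
        s,Rm=st(); p=s["tcp_pos"]
    else: p,Rm=start
    p=np.array(p,float)
    for q,Rt,h,n in wps:
        n0=max(np.linalg.norm(q-p)/.05,np.degrees(R.from_matrix(Rm.T@Rt).magnitude())/8.59)
        print(f"# to {np.round(q,4)} need {n0:.1f} rows")
        for i in range(n):
            k=n-i
            d=Rm.T@(q-p)/k*100; w=np.degrees(R.from_matrix(Rm.T@Rt).as_rotvec())/k
            d=np.round(d,dec);w=np.round(w,1)
            print(str([*map(float,d),*map(float,w),h]).replace(" ",""),",")
            p=p+Rm@d/100; Rm=Rm@R.from_rotvec(np.radians(w)).as_matrix()
    return p,Rm
E
python3 - <<'E'
from h import *
H=handle(.19);print(H)
rows([(H+[0,0,.10-.019],RC,5.0,10),(H+[0,0,-.019],RC,5.0,4)])
E
```

```text
[0.40161447 0.24118655 0.07705202]
# to [0.4016 0.2412 0.1581] need 7.7 rows
[-3.06,-2.2,0.73,0.0,0.0,-0.7,5.0] ,
[-3.03,-2.24,0.73,0.0,0.0,-0.7,5.0] ,
[-3.01,-2.28,0.73,0.0,0.0,-0.7,5.0] ,
[-2.98,-2.32,0.73,0.0,0.0,-0.7,5.0] ,
[-2.95,-2.35,0.73,0.0,0.0,-0.7,5.0] ,
[-2.92,-2.39,0.73,0.0,0.0,-0.7,5.0] ,
[-2.89,-2.42,0.74,0.0,0.0,-0.7,5.0] ,
[-2.86,-2.46,0.73,0.0,0.0,-0.7,5.0] ,
[-2.83,-2.49,0.74,0.0,0.0,-0.7,5.0] ,
[-2.81,-2.53,0.73,0.0,0.0,-0.7,5.0] ,
# to [0.4016 0.2412 0.0581] need 2.0 rows
[0.0,-0.0,2.5,0.0,0.0,-0.0,5.0] ,
[0.0,-0.0,2.5,0.0,0.0,-0.0,5.0] ,
[0.0,-0.0,2.5,0.0,0.0,-0.0,5.0] ,
[0.0,-0.0,2.5,0.0,0.0,-0.0,5.0] ,
```

```bash
python3 -m inch '[[-3,-2.2,0.7,0,0,-0.7,5],[-3,-2.2,0.7,0,0,-0.7,5],[-3,-2.3,0.7,0,0,-0.7,5],[-3,-2.3,0.7,0,0,-0.7,5],[-3,-2.3,0.7,0,0,-0.7,5]]' 30; python3 -m inch '[[-2.9,-2.4,0.7,0,0,-0.7,5],[-2.9,-2.4,0.7,0,0,-0.7,5],[-2.9,-2.5,0.7,0,0,-0.7,5],[-2.8,-2.5,0.7,0,0,-0.7,5],[-2.8,-2.5,0.7,0,0,-0.7,5]]'
python3 - <<'E'
from h import *
H=handle(.19)
rows([(H+[0,0,-.019],RC,5.0,5)])
for n in("scene","top"):
    p=vision.read_camera(n);save(p,n+"_1.png")
    print(n,[ (round(d["confidence"],2),d["location"]) for d in tip_of(p,"lid_handle")][:2],proj(p,H))
    if n=="scene": save(p,"s1z.png",(290,80,470,240),4)
E
```

```text
clock: 2.6
tcp_pos: [0.2913, 0.3935, 0.1962]
orientation: [0.0, 0.128, 0.992, 0.0]
wrist_force: [-0.1, 0.8, 0.4]
finger_gap: 0.0505
clock: 3.1
tcp_pos: [0.4023, 0.2408, 0.1613]
orientation: [0.0, 0.097, 0.995, 0.0]
wrist_force: [0.6, -0.0, 0.1]
finger_gap: 0.0499
# to [0.4016 0.2412 0.0581] need 2.1 rows
[0.02,0.0,2.06,0.0,0.0,-0.0,5.0] ,
[0.01,0.01,2.07,0.0,0.0,-0.0,5.0] ,
[0.02,0.0,2.06,0.0,0.0,-0.0,5.0] ,
[0.01,0.01,2.07,0.0,0.0,-0.0,5.0] ,
[0.02,0.0,2.06,0.0,0.0,-0.0,5.0] ,
scene [(0.74, [350.0, 156.1])] [350.24819087 154.57735532]
top [(0.56, [197.4, 317.0])] [196.71133748 317.24831306]
```

View pics/s1z.png

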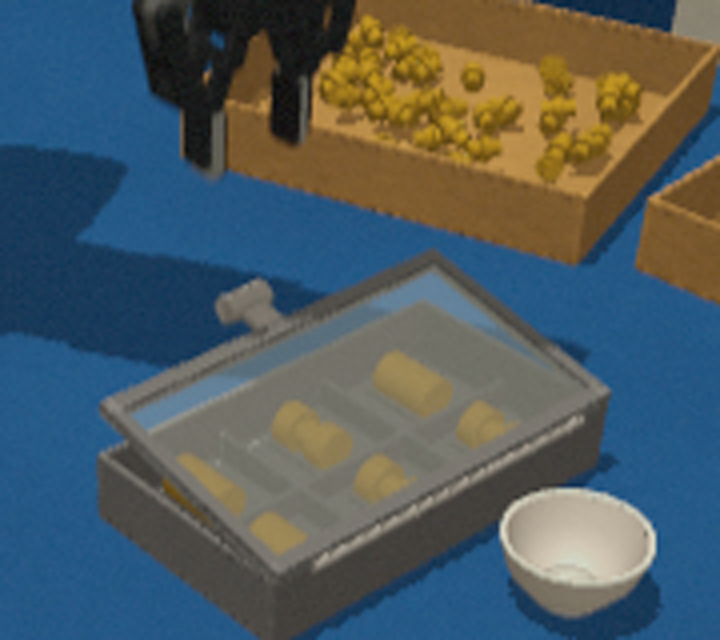

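View pics/top_1.png

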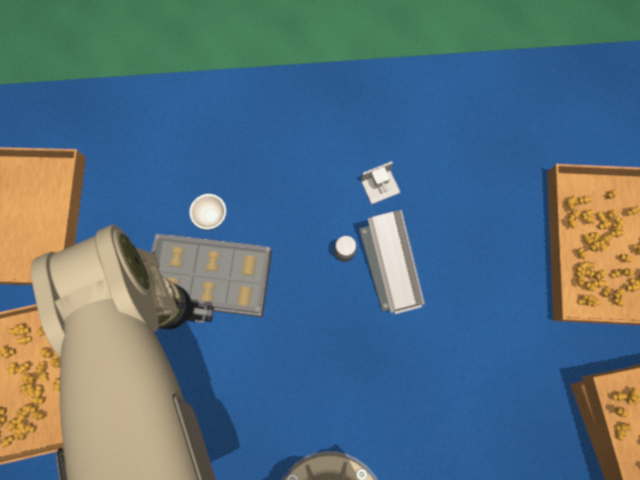

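The scene view shows the open gripper above the handle bar (zoom at 245,300), with the handle projection within 2 px of what I expected. Next I descend and pinch.

```bash
python3 -m inch '[[0,0,2.5,0,0,0,5],[0,0,2.5,0,0,0,5],[0.1,0,2.5,0,0,0,5],[0,0,2,0,0,0,5],[0,0,0.8,0,0,0,5]]'; python3 -m inch '[[0,0,0,0,0,0,2.5],[0,0,0,0,0,0,2.5],[0,0,0,0,0,0,2.5],[0,0,0,0,0,0,2.5]]' 30
python3 - <<'E'
from h import *
p=vision.read_camera("scene");save(p,"s2z.png",(290,80,470,240),4)
E
```

```text
clock: 3.8
tcp_pos: [0.3985, 0.243, 0.0568]
orientation: [-0.001, 0.097, 0.995, -0.0]
wrist_force: [0.2, -0.7, -0.3]
finger_gap: 0.05
clock: 4.2
tcp_pos: [0.3995, 0.2417, 0.0588]
orientation: [-0.001, 0.098, 0.995, -0.001]
wrist_force: [-4.1, -4.0, -1.5]
finger_gap: 0.029
```

View pics/s2z.png

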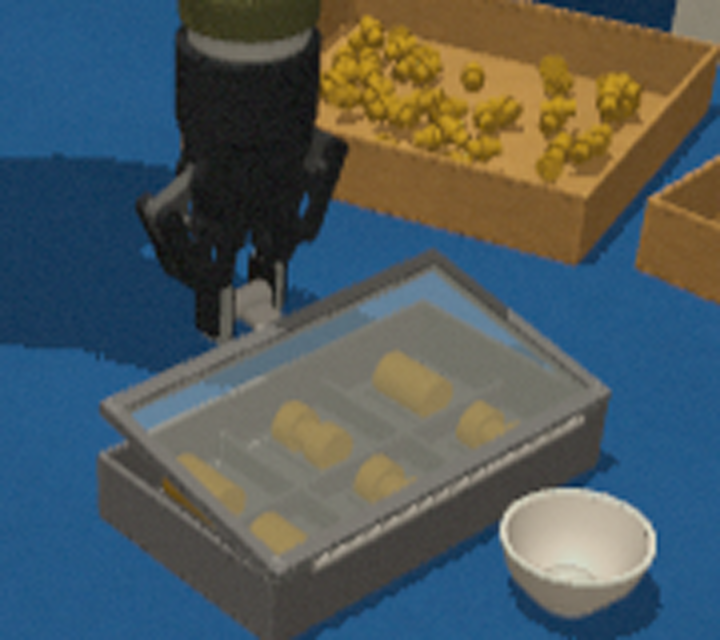

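Gripped: the gap is 29 mm and the pads are on the bar's end faces. Next, the arc rows.

```bash
python3 - <<'E'
import numpy as np
A=np.linspace(.195,1.92,21)
f=lambda a:np.array([.072-.17*np.cos(a)+.003*np.sin(a),.042+.17*np.sin(a)+.003*np.cos(a)])
F=np.array([f(a) for a in A]);D=np.diff(F,axis=0)*100
for i,d in enumerate(D): print(i//5,np.round([-d[0],-d[1]],2))
print(F[-1])
E
```

```text
0 [-0.37 -1.42]
0 [-0.49 -1.38]
0 [-0.61 -1.33]
0 [-0.72 -1.28]
0 [-0.83 -1.21]
1 [-0.93 -1.13]
1 [-1.02 -1.05]
1 [-1.11 -0.96]
1 [-1.19 -0.86]
1 [-1.26 -0.75]
2 [-1.32 -0.64]
2 [-1.37 -0.53]
2 [-1.41 -0.41]
2 [-1.44 -0.28]
2 [-1.46 -0.16]
3 [-1.47 -0.03]
3 [-1.46  0.1 ]
3 [-1.45  0.22]
3 [-1.42  0.34]
3 [-1.39  0.47]
[0.13298438 0.20071328]
```

```bash
python3 -m inch '[[-0.37,0,-1.42,0,0,0,2.5],[-0.49,0,-1.38,0,0,0,2.5],[-0.61,0,-1.33,0,0,0,2.5],[-0.72,0,-1.28,0,0,0,2.5],[-0.83,0,-1.21,0,0,0,2.5]]' 40;python3 -m inch '[[-0.93,0,-1.13,0,0,0,2.5],[-1.02,0,-1.05,0,0,0,2.5],[-1.11,0,-0.96,0,0,0,2.5],[-1.19,0,-0.86,0,0,0,2.5],[-1.26,0,-0.75,0,0,0,2.5]]'
```

```text
clock: 4.75
tcp_pos: [0.4294, 0.2358, 0.1254]
orientation: [-0.001, 0.098, 0.995, -0.001]
wrist_force: [0.0, -2.5, -4.1]
finger_gap: 0.0288
clock: 5.25
tcp_pos: [0.483, 0.2253, 0.1729]
orientation: [-0.001, 0.098, 0.995, -0.0]
wrist_force: [-2.4, -1.4, -3.1]
finger_gap: 0.0293
```

```bash
python3 -m inch '[[-1.32,0,-0.64,0,0,0,2.5],[-1.37,0,-0.53,0,0,0,2.5],[-1.41,0,-0.41,0,0,0,2.5],[-1.44,0,-0.28,0,0,0,2.5],[-1.46,0,-0.16,0,0,0,2.5]]';python3 -m inch '[[-1.47,0,-0.03,0,0,0,2.5],[-1.46,0,0.1,0,0,0,2.5],[-1.45,0,0.22,0,0,0,2.5],[-1.42,0,0.34,0,0,0,2.5],[-1.39,0,0.47,0,0,0,2.5]]'
python3 - <<'E'
from h import *
print(handle(1.92)); p=vision.read_camera("scene");save(p,"s3.png")
E
```

```text
clock: 5.75
tcp_pos: [0.5524, 0.2118, 0.1939]
orientation: [-0.0, 0.098, 0.995, -0.0]
wrist_force: [-3.2, -3.7, 1.4]
finger_gap: 0.029
clock: 6.25
tcp_pos: [0.6245, 0.1977, 0.1838]
orientation: [0.002, 0.098, 0.995, -0.0]
wrist_force: [-1.7, -3.7, 5.4]
finger_gap: 0.0292
[0.62466401 0.19713208 0.20071328]
```

View pics/s3.png

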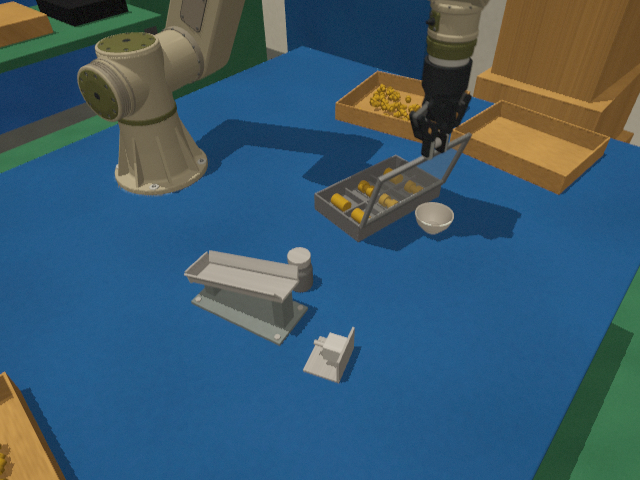

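The lid stands open at about 1.9 rad over the bowl, and neither of them has been disturbed. Release, then go to the front-middle grooved roller.

```bash
python3 -m inch '[[0,0,0,0,0,0,5],[0,0,0,0,0,0,5],[0,0,-2,0,0,0,5],[0,0,-3,0,0,0,5],[0,0,-3,0,0,0,5]]' 
python3 - <<'E'
from h import *
s,Rm=st();print(s["tcp_pos"],s["finger_gap"])
rows([(case(-.034,0,.13),RC,4.2,7),(case(-.034,0,.01),RC,4.2,5)])
E
```

```text
clock: 6.8
tcp_pos: [0.6225, 0.1987, 0.2621]
orientation: [-0.001, 0.097, 0.995, 0.0]
wrist_force: [1.1, -0.1, -0.1]
finger_gap: 0.0504
[0.62245064 0.1987066  0.2621115 ] 0.050365543294722745
# to [0.4608 0.2295 0.13  ] need 4.2 rows
[2.35,-0.02,1.89,0.0,-0.0,0.0,4.2] ,
[2.35,-0.02,1.89,0.0,-0.0,0.0,4.2] ,
[2.35,-0.01,1.89,0.0,-0.0,0.0,4.2] ,
[2.35,-0.02,1.89,0.0,-0.0,0.0,4.2] ,
[2.35,-0.01,1.89,0.0,-0.0,0.0,4.2] ,
[2.34,-0.02,1.89,0.0,-0.0,0.0,4.2] ,
[2.35,-0.01,1.89,0.0,-0.1,0.0,4.2] ,
# to [0.4608 0.2295 0.01  ] need 2.4 rows
[0.0,-0.0,2.4,0.0,0.0,0.0,4.2] ,
[0.0,-0.0,2.4,0.0,0.0,0.0,4.2] ,
[0.0,-0.0,2.4,0.0,0.0,0.0,4.2] ,
[0.0,-0.0,2.4,0.0,0.0,0.0,4.2] ,
[0.01,-0.01,2.4,0.0,0.0,0.0,4.2] ,
```

```bash
python3 -m inch '[[3,0,0,0,0,0,4.2],[3.5,0,1,0,0,0,4.2],[3.5,0,3,0,0,0,4.2],[3.4,0,4,0,0,0,4.2],[3,-0.1,3.2,0,0,0,4.2]]';python3 -m inch '[[0,0,2,0,0,0,4.2],[0,0,0,0,0,0,4.2]]'
python3 - <<'E'
from h import *
s,Rm=st();print(s["tcp_pos"],s["finger_gap"])
mod=np.array([[34,80],[34,0],[34,-80],[-34,80],[-34,0],[-34,-80]])/1000.
for n in("scene","top"):
    p=vision.read_camera(n);save(p,n+"_4.png")
    if n=="scene": save(p,"s4z.png",(300,80,480,240),4)
    for l in("plain_1_center","grooved_1_center"):
        for d in tip_of(p,l):
            if d["confidence"]>.4:
                q=atz(p,d["location"],.018)[:2]-CO;c_,s_=np.cos(TH),np.sin(TH);print(n,l,round(d["confidence"],2),np.round([c_*q[0]+s_*q[1],-s_*q[0]+c_*q[1]],4))
rows([(case(-.034,0,.01),RC,4.2,5)])
E
```

```text
clock: 7.3
tcp_pos: [0.4617, 0.2294, 0.1504]
orientation: [0.0, 0.097, 0.995, 0.001]
wrist_force: [0.8, -0.6, -0.9]
finger_gap: 0.042
clock: 7.5
tcp_pos: [0.4604, 0.2287, 0.1289]
orientation: [-0.002, 0.097, 0.995, -0.001]
wrist_force: [0.5, -0.3, 0.6]
finger_gap: 0.0419
[0.46039343 0.22867399 0.12894744] 0.041899261452579745
scene plain_1_center 0.61 [-0.0243 -0.0751]
scene grooved_1_center 0.47 [ 0.0133 -0.0211]
top plain_1_center 0.76 [-0.0333 -0.0799]
top grooved_1_center 0.49 [ 0.0327 -0.001 ]
# to [0.4608 0.2295 0.01  ] need 2.5 rows
[0.1,-0.01,2.45,0.0,0.0,-0.0,4.2] ,
[0.1,-0.01,2.45,0.0,0.0,-0.0,4.2] ,
[0.1,-0.02,2.46,0.0,0.1,-0.0,4.2] ,
[0.1,-0.01,2.45,0.0,0.0,-0.0,4.2] ,
[0.1,-0.02,2.46,0.1,0.1,-0.1,4.2] ,
```

View pics/s4z.png

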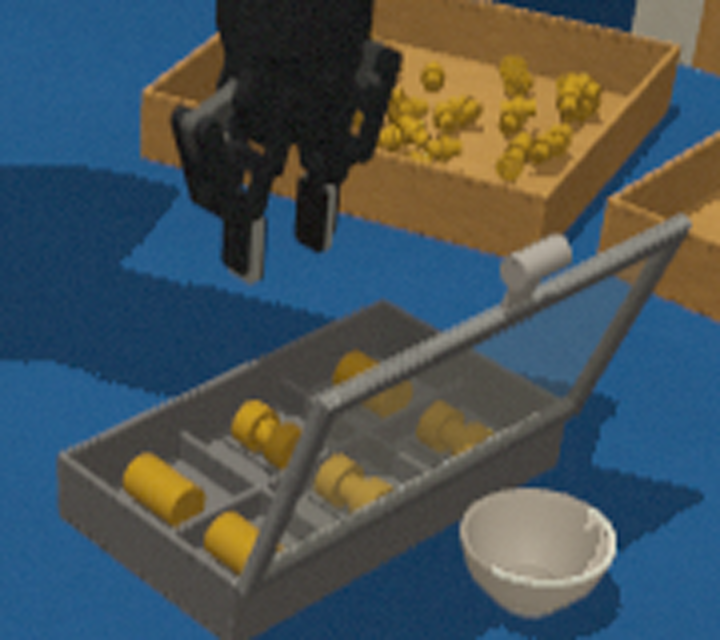

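The rollers are clearly visible: grooved at front-middle (zoom 265,435), plain at back-right (240,540). Descend to the grooved one.

```bash
python3 -m inch '[[0,0,3,0,0,0,4.2],[0,0,3,0,0,0,4.2],[0,0,3,0,0,0,4.2],[0,0,2,0,0,0,4.2],[0,0,0.8,0,0,0,4.2]]' 30;python3 -m inch '[[0,0,0,0,0,0,2],[0,0,0,0,0,0,2],[0,0,0,0,0,0,2],[0,0,0,0,0,0,2]]';python3 -m inch '[[0,0,-2,0,0,0,2],[0,0,-3,0,0,0,2],[0,0,-4,0,0,0,2],[0,0,-4,0,0,0,2],[0,0,-3,0,0,0,2]]'
python3 - <<'E'
from h import *
p=vision.read_camera("scene");save(p,"s5z.png",(300,80,480,240),4)
E
```

```text
clock: 8.3
tcp_pos: [0.4635, 0.2283, 0.0117]
orientation: [-0.001, 0.098, 0.995, -0.0]
wrist_force: [-0.2, -0.2, -0.0]
finger_gap: 0.0418
clock: 8.7
tcp_pos: [0.4647, 0.229, 0.0142]
orientation: [0.001, 0.098, 0.995, 0.0]
wrist_force: [0.2, 0.1, -0.9]
finger_gap: 0.0241
clock: 9.2
tcp_pos: [0.4646, 0.2289, 0.1765]
orientation: [0.002, 0.098, 0.995, 0.001]
wrist_force: [1.1, 0.0, -1.8]
finger_gap: 0.024
```

View pics/s5z.png

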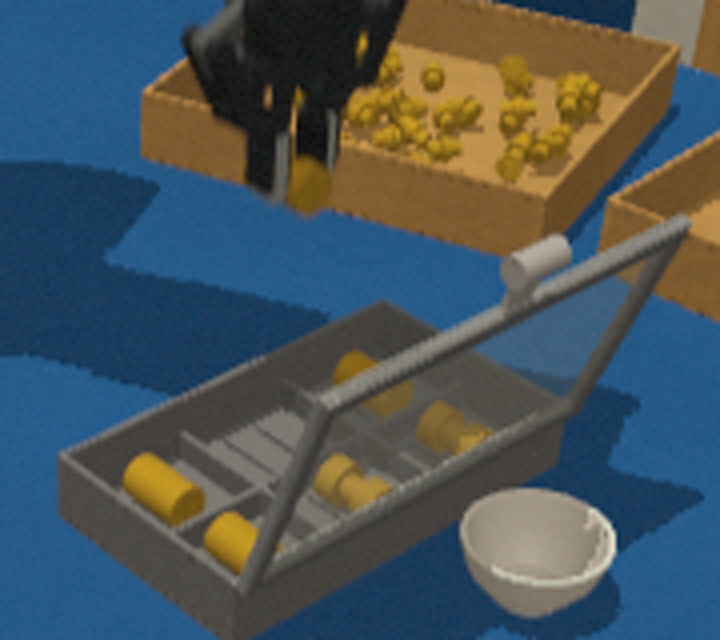

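The grooved roller is lifted, but the gap of 24 mm and the 4 mm x drift suggest it is held off-centre. I'll look closer.

```bash
python3 -m inch '[[0,0,0,0,0,0,2]]'
python3 - <<'E'
from h import *
s,Rm=st();print(s["tcp_pos"],s["finger_gap"],Rm)
p=vision.read_camera("scene");c=proj(p,s["tcp_pos"]);print(c);x,y=map(int,c);save(p,"s6z.png",(x-40,y-40,x+40,y+30),9)
p=vision.read_camera("top");c=proj(p,s["tcp_pos"]);print(c);x,y=map(int,c);save(p,"t6z.png",(x-40,y-35,x+40,y+35),9)
E
```

```text
clock: 9.35
tcp_pos: [0.4657, 0.2293, 0.176]
orientation: [0.003, 0.098, 0.995, 0.001]
wrist_force: [-0.8, -0.3, -1.0]
finger_gap: 0.0239
[0.46568159 0.22930294 0.17603827] 0.023940881315158202 [[-0.98093184  0.19426018  0.00597475]
 [ 0.19427468  0.98094524  0.00194458]
 [-0.00548315  0.00306825 -0.99998026]]
[372.71875124 125.213354  ]
[190.43442594 278.5402639 ]
```

View pics/s6z.png

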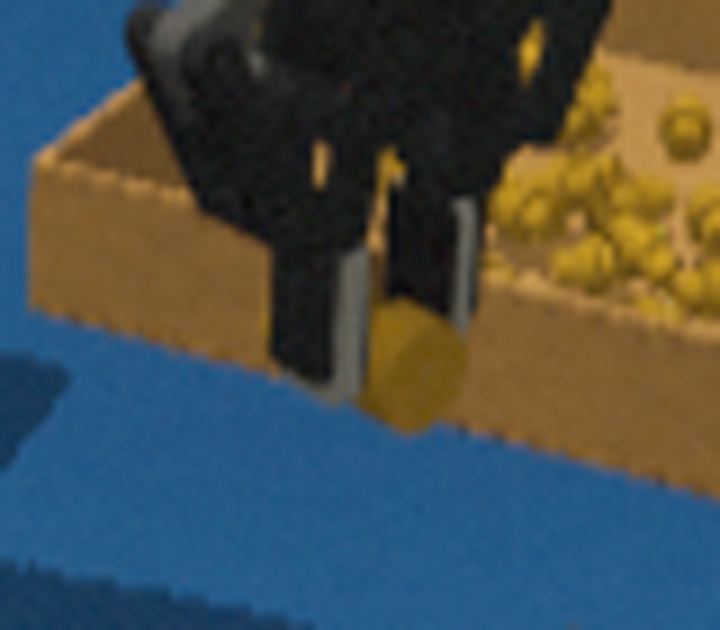

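View pics/t6z.png

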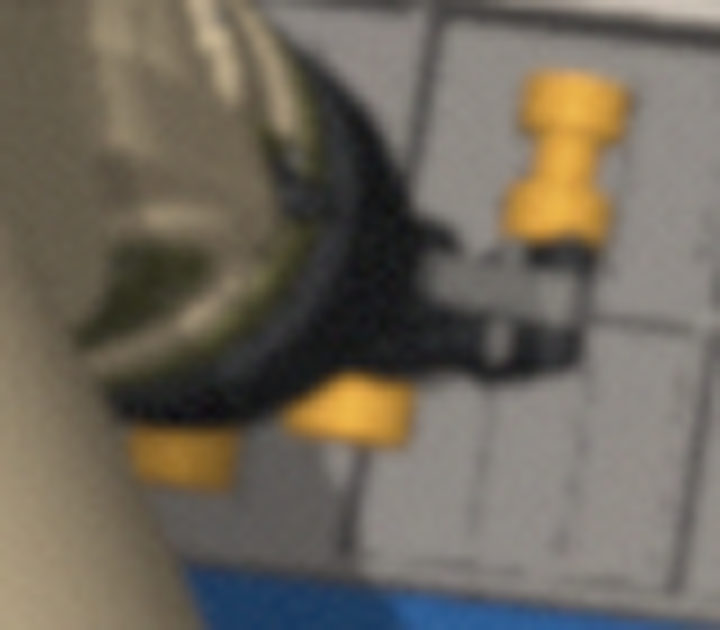

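```bash
for i in 1 2 3; do python3 -m inch '[[0,0,0,0,0,0,2]]' | grep -E "tcp|ori|gap"; done; python3 -c "
from h import *
for i in range(3): print(get_state()['tcp_pos'])"
```

```text
tcp_pos: [0.4628, 0.2283, 0.1716]
orientation: [-0.001, 0.098, 0.995, -0.001]
finger_gap: 0.0245
tcp_pos: [0.4629, 0.2284, 0.1716]
orientation: [-0.001, 0.098, 0.995, -0.001]
finger_gap: 0.0241
tcp_pos: [0.4632, 0.2285, 0.172]
orientation: [-0.001, 0.098, 0.995, -0.0]
finger_gap: 0.0239
[0.46323459 0.22849053 0.17200982]
[0.46323459 0.22849053 0.17200982]
[0.46323459 0.22849053 0.17200982]
```

```bash
python3 - <<'E'
from h import *
L=np.array([.5268,-.1658,.0876]);Rc=Rchute();n=-Rc[:,2]
T=L+n*.0015-Rc@np.array([.0023,0,-.006]);print(T)
s,_=st()
rows([(T+n*.09+[0,0,.01],Rc,2.0,12)])
E
```

```text
[ 0.52835056 -0.16785526  0.08325125]
# to [ 0.5056 -0.172   0.1802] need 8.1 rows
[-0.99,-3.21,-0.07,-1.1,-0.7,5.7,2.0] ,
[-1.31,-3.09,-0.11,-1.1,-0.8,5.7,2.0] ,
[-1.61,-2.94,-0.15,-1.1,-0.7,5.7,2.0] ,
[-1.9,-2.76,-0.18,-1.1,-0.7,5.7,2.0] ,
[-2.16,-2.56,-0.21,-1.1,-0.8,5.7,2.0] ,
[-2.41,-2.32,-0.23,-1.1,-0.7,5.6,2.0] ,
[-2.63,-2.07,-0.24,-1.1,-0.8,5.7,2.0] ,
[-2.83,-1.8,-0.24,-1.1,-0.7,5.6,2.0] ,
[-2.99,-1.51,-0.23,-1.1,-0.8,5.7,2.0] ,
[-3.13,-1.2,-0.22,-1.1,-0.7,5.6,2.0] ,
[-3.23,-0.88,-0.19,-1.1,-0.8,5.7,2.0] ,
[-3.3,-0.56,-0.17,-1.1,-0.7,5.6,2.0] ,
```

```bash
python3 -m inch '[[-1,-3.2,-0.1,-1.1,-0.7,5.7,2],[-1.3,-3.1,-0.1,-1.1,-0.8,5.7,2],[-1.6,-2.9,-0.1,-1.1,-0.7,5.7,2],[-1.9,-2.8,-0.2,-1.1,-0.7,5.7,2],[-2.2,-2.6,-0.2,-1.1,-0.8,5.7,2]]';python3 -m inch '[[-2.4,-2.3,-0.2,-1.1,-0.7,5.6,2],[-2.6,-2.1,-0.2,-1.1,-0.8,5.7,2],[-2.8,-1.8,-0.2,-1.1,-0.7,5.6,2],[-3,-1.5,-0.2,-1.1,-0.8,5.7,2],[-3.1,-1.2,-0.2,-1.1,-0.7,5.6,2]]'; python3 -m inch '[[-3.2,-0.9,-0.2,-1.1,-0.8,5.7,2],[-3.3,-0.6,-0.2,-1.1,-0.7,5.6,2],[0,0,0,0,0,0,2],[0,0,0,0,0,0,2],[0,0,0,0,0,0,2]]'
cat > load.py <<'E'
from h import *
import sys
ox,oz=float(sys.argv[1]),float(sys.argv[2])
L=np.array([.5268,-.1658,.0876]);Rc=Rchute();n=-Rc[:,2]
T=L+n*.0015-Rc@np.array([ox,0,oz])
s,_=st();print(s["tcp_pos"],s["finger_gap"],T)
rows([(T,Rc,2.0,5)])
for nme in ("scene","top"):
    p=vision.read_camera(nme);x,y=map(int,proj(p,s["tcp_pos"]));save(p,f"{nme}_{sys.argv[3]}.png",(max(x-70,0),y-40,x+50,y+50),6)
E
python3 load.py .0023 -.006 7
```

```text
clock: 10.25
tcp_pos: [0.4812, 0.0601, 0.1758]
orientation: [0.036, 0.341, 0.938, 0.044]
wrist_force: [0.8, 0.7, -1.2]
finger_gap: 0.0241
clock: 10.75
tcp_pos: [0.4985, -0.1062, 0.1776]
orientation: [0.071, 0.559, 0.822, 0.086]
wrist_force: [0.9, 0.7, -0.6]
finger_gap: 0.024
clock: 11.25
tcp_pos: [0.5046, -0.1705, 0.179]
orientation: [0.082, 0.634, 0.762, 0.1]
wrist_force: [-0.4, -0.8, -1.3]
finger_gap: 0.0244
[ 0.50460128 -0.1704584   0.17902412] 0.02441655511779309 [ 0.52835056 -0.16785526  0.08325125]
# to [ 0.5284 -0.1679  0.0833] need 2.0 rows
[-0.04,-0.03,1.97,0.0,-0.0,0.0,2.0] ,
[-0.04,-0.03,1.97,0.0,-0.0,0.0,2.0] ,
[-0.04,-0.03,1.98,0.0,-0.0,0.0,2.0] ,
[-0.04,-0.04,1.97,0.0,-0.1,0.0,2.0] ,
[-0.03,-0.03,1.98,0.0,-0.0,0.1,2.0] ,
```

View pics/scene_7.png

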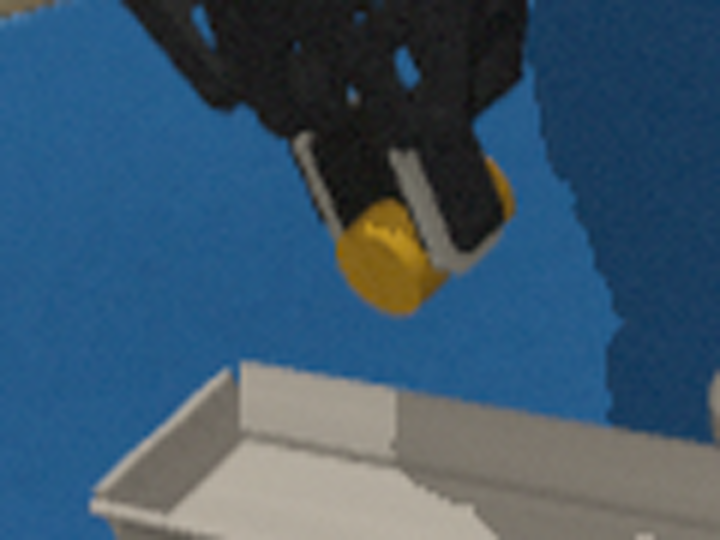

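View pics/top_7.png

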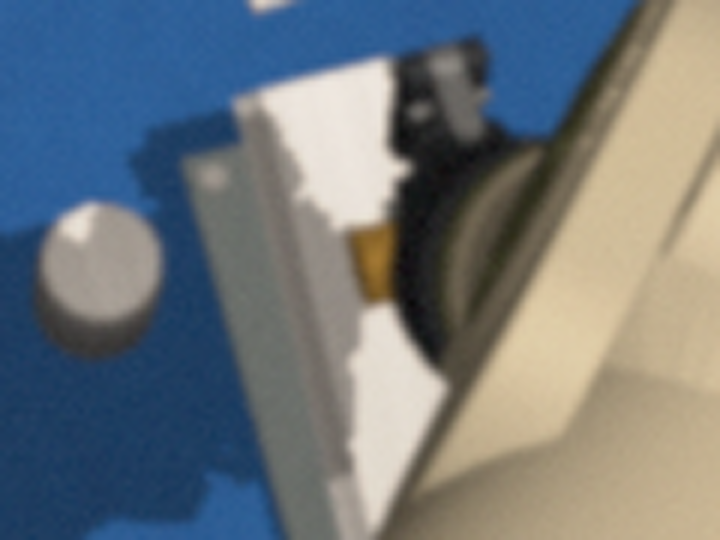

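The roller is held across the chute, slightly pitched at most. Lower to just above the floor, check, then release.

```bash
python3 -m inch '[[-0.1,0,2,0,0,0,2],[-0.1,-0.1,2.5,0,0,0,2],[0,-0.1,2.5,0,0,0,2],[0,0,2,0,0,0,2],[0,0,0.6,0,0,0,2]]'; python3 -m inch '[[0,0,0,0,0,0,2],[0,0,0,0,0,0,2]]'; python3 load.py .0023 -.006 8
```

```text
clock: 11.85
tcp_pos: [0.5269, -0.1672, 0.084]
orientation: [0.081, 0.634, 0.762, 0.1]
wrist_force: [-0.2, 0.5, -1.2]
finger_gap: 0.0242
clock: 12.05
tcp_pos: [0.5285, -0.169, 0.0872]
orientation: [0.084, 0.634, 0.762, 0.1]
wrist_force: [0.6, 0.1, -1.0]
finger_gap: 0.0243
[ 0.52848984 -0.16903784  0.08720865] 0.024299268481876635 [ 0.52835056 -0.16785526  0.08325125]
# to [ 0.5284 -0.1679  0.0833] need 0.1 rows
[0.02,-0.02,0.08,0.0,-0.0,0.0,2.0] ,
[0.02,-0.02,0.08,0.0,-0.0,0.0,2.0] ,
[0.03,-0.02,0.07,0.0,-0.0,0.0,2.0] ,
[0.02,-0.02,0.08,0.1,-0.0,0.1,2.0] ,
[0.03,-0.02,0.07,0.0,-0.0,0.0,2.0] ,
```

View pics/scene_8.png

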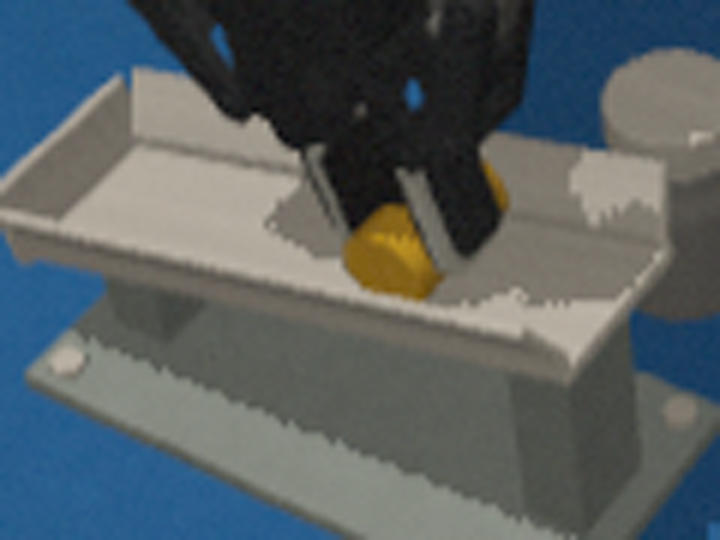

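View pics/top_8.png

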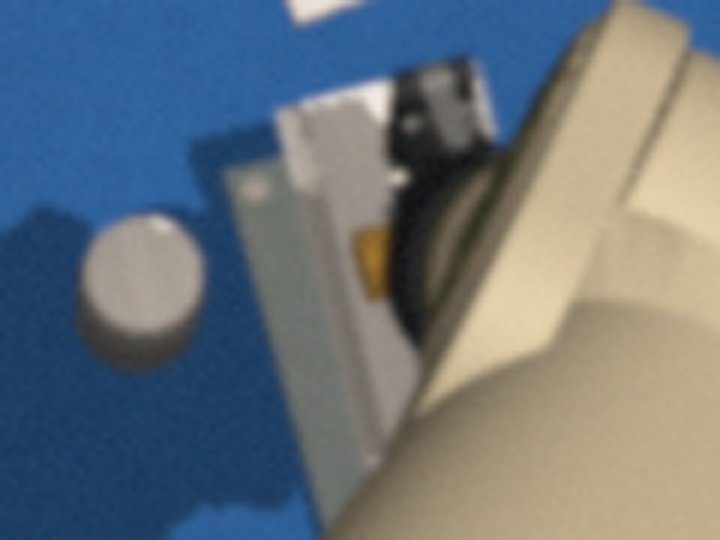

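The roller sits inside the channel between the lips, 3–4 mm above the floor. Lower a touch, then open and retreat along the normal.

```bash
python3 -m inch '[[0.1,0,0.3,0,0,0,2],[0,0,0,0,0,0,2],[0,0,0,0,0,0,3],[0,0,0,0,0,0,4],[0,0,0,0,0,0,5]]'; python3 -m inch '[[0,0,-0.5,0,0,0,6],[0,0,-1,0,0,0,6],[0,0,-2,0,0,0,6],[0,0,-3,0,0,0,6],[0,0,-3,0,0,0,5]]'; python3 load.py .0023 -.006 9
```

```text
clock: 12.65
tcp_pos: [0.5285, -0.1681, 0.0835]
orientation: [0.083, 0.635, 0.762, 0.1]
wrist_force: [0.1, -0.5, -0.7]
finger_gap: 0.0498
clock: 13.15
tcp_pos: [0.5039, -0.1724, 0.1767]
orientation: [0.083, 0.635, 0.762, 0.1]
wrist_force: [0.2, -0.2, -0.6]
finger_gap: 0.0505
[ 0.50387006 -0.17240212  0.1766926 ] 0.05052584959235113 [ 0.52835056 -0.16785526  0.08325125]
# to [ 0.5284 -0.1679  0.0833] need 1.9 rows
[-0.0,-0.0,1.93,0.0,-0.0,0.0,2.0] ,
[-0.0,-0.0,1.94,0.0,-0.0,0.0,2.0] ,
[-0.0,-0.0,1.93,0.0,-0.0,0.0,2.0] ,
[-0.0,-0.01,1.94,0.0,-0.0,0.0,2.0] ,
[-0.0,-0.0,1.93,0.1,-0.1,0.0,2.0] ,
```

View pics/scene_9.png

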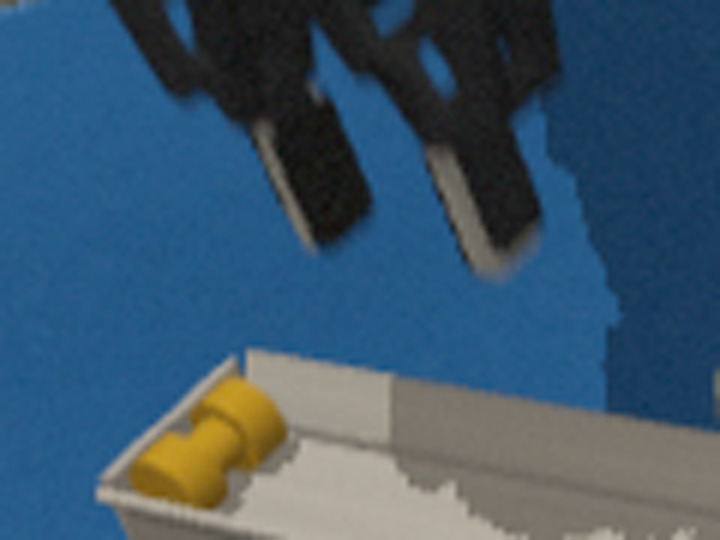

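The grooved roller rests crosswise against the stop (zoom 210,445). Next, the plain roller at back-right.

```bash
python3 - <<'E'
from h import *
print(case(.032,-.08,.01))
rows([(case(.032,-.08,.17),RC,4.2,12)])
E
```

```text
[0.5100922  0.13821566 0.01      ]
# to [0.5101 0.1382 0.17  ] need 8.1 rows
[2.56,0.46,0.2,1.1,0.8,-5.7,4.2] ,
[2.49,0.72,0.23,1.1,0.8,-5.7,4.2] ,
[2.41,0.97,0.25,1.1,0.8,-5.7,4.2] ,
[2.29,1.2,0.26,1.1,0.8,-5.7,4.2] ,
[2.16,1.43,0.26,1.1,0.8,-5.6,4.2] ,
[2.01,1.64,0.26,1.1,0.8,-5.7,4.2] ,
[1.83,1.84,0.26,1.1,0.8,-5.6,4.2] ,
[1.64,2.01,0.25,1.1,0.8,-5.7,4.2] ,
[1.43,2.17,0.23,1.1,0.8,-5.6,4.2] ,
[1.2,2.3,0.2,1.1,0.8,-5.7,4.2] ,
[0.97,2.41,0.17,1.2,0.7,-5.6,4.2] ,
[0.72,2.5,0.13,1.1,0.8,-5.7,4.2] ,
```

```bash
python3 -m inch '[[2.6,0.5,0,1.1,0.8,-5.7,4.2],[2.5,0.7,0,1.1,0.8,-5.7,4.2],[2.4,1,0,1.1,0.8,-5.7,4.2],[2.3,1.2,0.1,1.1,0.8,-5.7,4.2],[2.2,1.4,0.2,1.1,0.8,-5.6,4.2]]';python3 -m inch '[[2,1.6,0.2,1.1,0.8,-5.7,4.2],[1.8,1.8,0.2,1.1,0.8,-5.6,4.2],[1.6,2,0.2,1.1,0.8,-5.7,4.2],[1.4,2.2,0.2,1.1,0.8,-5.6,4.2],[1.2,2.3,0.2,1.1,0.8,-5.7,4.2]]';python3 -m inch '[[1,2.4,0.2,1.2,0.7,-5.6,4.2],[0.7,2.5,0.1,1.1,0.8,-5.7,4.2],[0,0,0,0,0,0,4.2],[0,0,0,0,0,0,4.2],[0,0,0,0,0,0,4.2]]'
python3 - <<'E'
from h import *
rows([(case(.032,-.08,.07),RC,4.2,3),(case(.032,-.08,.01),RC,4.2,3)])
p=vision.read_camera("scene");save(p,"s10z.png",(300,80,480,240),4)
E
```

```text
clock: 13.75
tcp_pos: [0.5038, -0.0413, 0.1805]
orientation: [0.049, 0.426, 0.901, 0.062]
wrist_force: [0.8, 0.6, -0.8]
finger_gap: 0.042
clock: 14.25
tcp_pos: [0.5055, 0.088, 0.1784]
orientation: [0.011, 0.193, 0.981, 0.02]
wrist_force: [0.1, -0.4, -0.1]
finger_gap: 0.0419
clock: 14.75
tcp_pos: [0.5058, 0.1384, 0.1766]
orientation: [-0.004, 0.098, 0.995, 0.002]
wrist_force: [0.2, 0.4, -0.5]
finger_gap: 0.0421
# to [0.5101 0.1382 0.07  ] need 2.1 rows
[-0.17,0.01,3.55,0.1,-0.2,-0.0,4.2] ,
[-0.16,0.02,3.55,0.0,-0.1,-0.0,4.2] ,
[-0.14,0.01,3.56,0.1,-0.2,-0.0,4.2] ,
# to [0.5101 0.1382 0.01  ] need 1.2 rows
[0.0,0.0,2.0,-0.0,0.0,-0.0,4.2] ,
[0.0,0.0,2.0,-0.0,0.0,-0.0,4.2] ,
[0.0,0.0,2.0,-0.0,0.0,-0.0,4.2] ,
```

View pics/s10z.png

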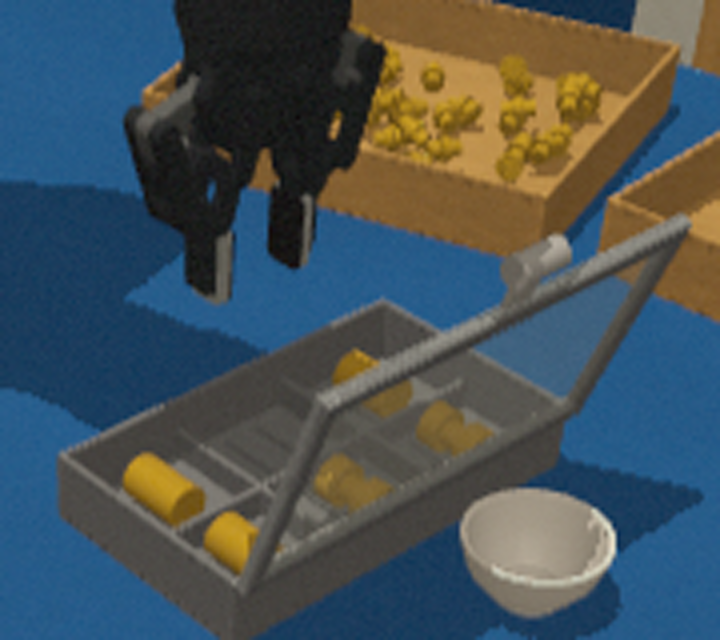

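```bash
python3 -m inch '[[-0.2,0,3.5,0,-0.2,0,3.7],[-0.2,0,3.5,0,-0.2,0,3.7],[0,0,3,0,0,0,3.7],[0,0,0,0,0,0,3.7],[0,0,0,0,0,0,3.7]]';
python3 - <<'E'
from h import *
s,_=st();print(s["tcp_pos"])
rows([(case(.032,-.08,.009),RC,4.2,4)])
p=vision.read_camera("scene");save(p,"s11z.png",(300,110,440,250),5)
E
```

```text
clock: 15.3
tcp_pos: [0.5093, 0.1378, 0.077]
orientation: [-0.001, 0.098, 0.995, 0.002]
wrist_force: [-0.3, -0.1, 1.1]
finger_gap: 0.0371
[0.50927744 0.13781897 0.076991  ]
# to [0.5101 0.1382 0.009 ] need 1.4 rows
[-0.02,0.01,1.7,0.0,-0.0,-0.0,4.2] ,
[-0.02,0.01,1.7,0.1,-0.0,-0.0,4.2] ,
[-0.02,0.01,1.7,0.0,-0.1,-0.0,4.2] ,
[-0.02,0.01,1.7,0.1,-0.0,-0.1,4.2] ,
```

View pics/s11z.png

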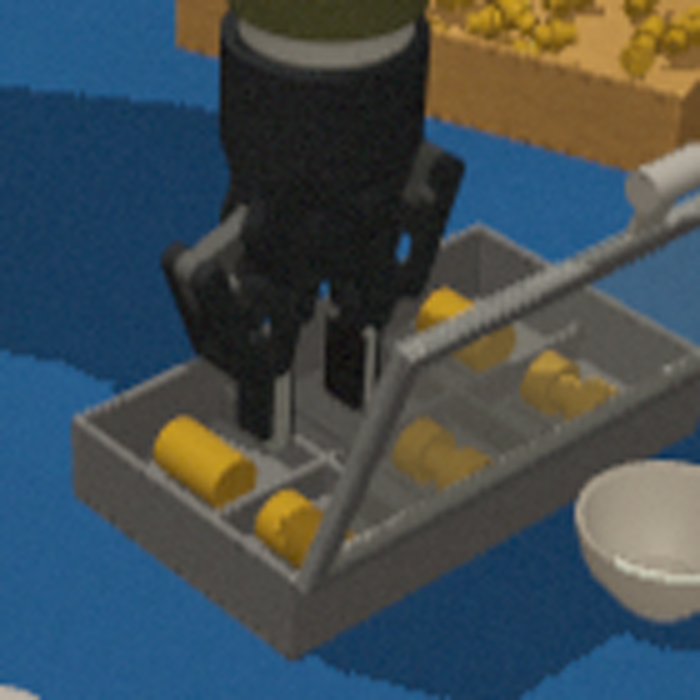

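```bash
python3 -m inch '[[0,0,2,0,0,0,3.7],[0,0,2,0,0,0,3.7],[0,0,1.2,0,0,0,3.7],[0,0,0,0,0,0,3.7],[0,0,0,0,0,0,3.7]]'; python3 -m inch '[[0,0,0.6,0,0,0,3.7],[0,0,0.3,0,0,0,3.7],[0,0,0,0,0,0,3.7],[0,0,0,0,0,0,3.7]]'
```

```text
clock: 15.85
tcp_pos: [0.5103, 0.1389, 0.0257]
orientation: [0.0, 0.097, 0.995, 0.002]
wrist_force: [-0.2, 0.2, 1.1]
finger_gap: 0.0368
clock: 16.25
tcp_pos: [0.5095, 0.1389, 0.0157]
orientation: [-0.0, 0.097, 0.995, 0.002]
wrist_force: [0.6, -0.3, 0.8]
finger_gap: 0.0372
```

```bash
python3 -m inch '[[0,0,0.4,0,0,0,3.7],[0,0,0.2,0,0,0,3.7],[0,0,0,0,0,0,3.7],[0,0,0,0,0,0,3.7]]'; python3 -m inch '[[0,0,0,0,0,0,2],[0,0,0,0,0,0,2],[0,0,0,0,0,0,2]]' 30
```

```text
clock: 16.65
tcp_pos: [0.5094, 0.1389, 0.0095]
orientation: [-0.0, 0.097, 0.995, 0.002]
wrist_force: [-0.8, 0.4, 0.2]
finger_gap: 0.037
clock: 16.95
tcp_pos: [0.5096, 0.139, 0.0098]
orientation: [-0.0, 0.097, 0.995, 0.002]
wrist_force: [-0.6, 0.9, 0.4]
finger_gap: 0.025
```

```bash
python3 -m inch '[[0,0,-1.5,0,0,0,2],[0,0,-3,0,0,0,2],[0,0,-4,0,0,0,2],[0,0,-4,0,0,0,2],[0,0,-4,0,0,0,2]]'; python3 -m inch '[[0,0,-0.5,0,0,0,2],[0,0,0,0,0,0,2]]'
python3 - <<'E'
from h import *
L=np.array([.5268,-.1658,.0876]);Rc=Rchute();n=-Rc[:,2]
T=L+n*.0015-Rc@np.array([-.0026,0,-.008])
rows([(T+n*.09+[0,0,.01],Rc,2.0,12)])
p=vision.read_camera("scene");save(p,"s12z.png",(300,80,480,240),4)
E
```

```text
clock: 17.45
tcp_pos: [0.509, 0.1381, 0.1759]
orientation: [-0.001, 0.097, 0.995, 0.002]
wrist_force: [0.8, 0.2, -1.7]
finger_gap: 0.0249
clock: 17.65
tcp_pos: [0.5105, 0.1383, 0.1808]
orientation: [0.001, 0.097, 0.995, 0.002]
wrist_force: [0.4, -0.6, -1.6]
finger_gap: 0.0247
# to [ 0.5052 -0.1671  0.1783] need 8.1 rows
[-0.45,-2.51,0.01,-1.1,-0.7,5.7,2.0] ,
[-0.69,-2.45,-0.03,-1.1,-0.8,5.7,2.0] ,
[-0.94,-2.37,-0.06,-1.1,-0.7,5.7,2.0] ,
[-1.17,-2.26,-0.1,-1.1,-0.8,5.7,2.0] ,
[-1.39,-2.13,-0.12,-1.1,-0.8,5.7,2.0] ,
[-1.59,-1.98,-0.14,-1.0,-0.7,5.7,2.0] ,
[-1.78,-1.81,-0.15,-1.1,-0.8,5.7,2.0] ,
[-1.96,-1.62,-0.16,-1.0,-0.7,5.6,2.0] ,
[-2.11,-1.42,-0.16,-1.1,-0.8,5.7,2.0] ,
[-2.24,-1.2,-0.15,-1.0,-0.7,5.6,2.0] ,
[-2.34,-0.97,-0.15,-1.1,-0.8,5.7,2.0] ,
[-2.43,-0.73,-0.13,-1.0,-0.7,5.6,2.0] ,
```

View pics/s12z.png

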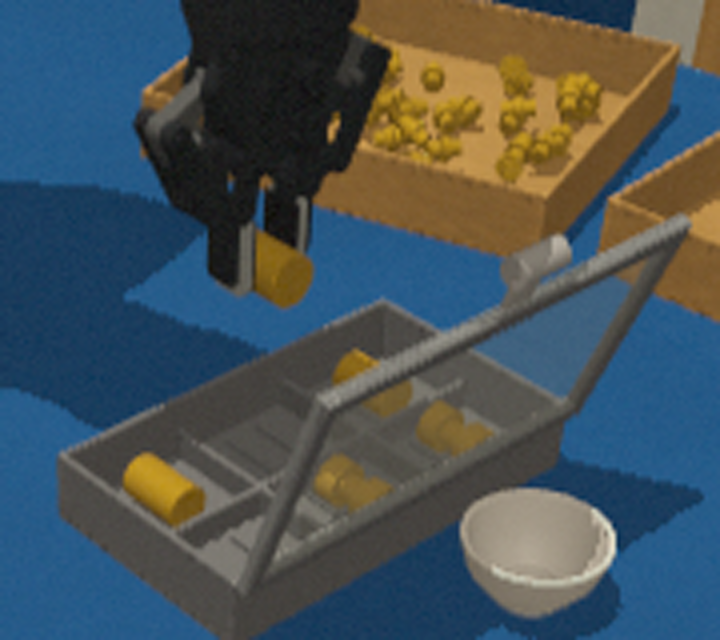

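The plain roller is held level and its back-right compartment is empty. Carry it to the chute.

```bash
python3 -m inch '[[-0.5,-2.5,0,-1.1,-0.7,5.7,2],[-0.7,-2.4,0,-1.1,-0.8,5.7,2],[-0.9,-2.4,-0.1,-1.1,-0.7,5.7,2],[-1.2,-2.3,-0.1,-1.1,-0.8,5.7,2],[-1.4,-2.1,-0.1,-1.1,-0.8,5.7,2]]';python3 -m inch '[[-1.6,-2,-0.1,-1,-0.7,5.7,2],[-1.8,-1.8,-0.2,-1.1,-0.8,5.7,2],[-2,-1.6,-0.2,-1,-0.7,5.6,2],[-2.1,-1.4,-0.2,-1.1,-0.8,5.7,2],[-2.2,-1.2,-0.2,-1,-0.7,5.6,2]]'; python3 -m inch '[[-2.3,-1,-0.2,-1.1,-0.8,5.7,2],[-2.4,-0.7,-0.1,-1,-0.7,5.6,2],[0,0,0,0,0,0,2],[0,0,0,0,0,0,2],[0,0,0,0,0,0,2]]'
python3 load.py -.0026 -.008 13
```

```text
clock: 18.2
tcp_pos: [0.5062, 0.0102, 0.1759]
orientation: [0.035, 0.341, 0.938, 0.046]
wrist_force: [0.3, -0.4, -0.8]
finger_gap: 0.0247
clock: 18.7
tcp_pos: [0.5043, -0.1167, 0.1762]
orientation: [0.067, 0.559, 0.822, 0.084]
wrist_force: [0.4, 0.3, -0.9]
finger_gap: 0.025
clock: 19.2
tcp_pos: [0.5041, -0.1654, 0.1775]
orientation: [0.08, 0.635, 0.762, 0.099]
wrist_force: [-0.3, 0.4, -0.5]
finger_gap: 0.0248
[ 0.5040735  -0.16538968  0.17745571] 0.024842154040422837 [ 0.52797769 -0.16294249  0.08131847]
# to [ 0.528  -0.1629  0.0813] need 2.0 rows
[-0.04,-0.02,1.98,-0.1,-0.0,0.0,2.0] ,
[-0.04,-0.02,1.98,-0.1,-0.0,0.0,2.0] ,
[-0.05,-0.03,1.98,-0.0,-0.1,0.0,2.0] ,
[-0.04,-0.03,1.98,-0.1,-0.0,0.0,2.0] ,
[-0.04,-0.03,1.99,-0.0,-0.1,0.0,2.0] ,
```

View pics/scene_13.png

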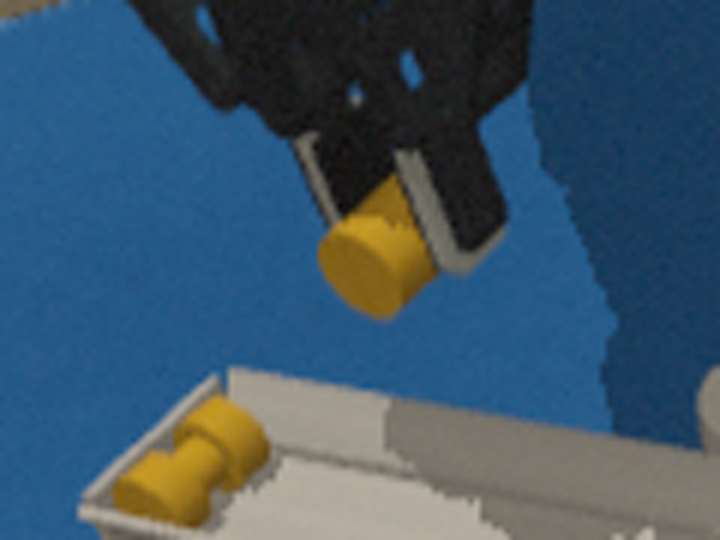

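```bash
python3 -m inch '[[-0.1,0,2,0,0,0,2],[-0.1,-0.1,2.5,0,0,0,2],[0,-0.1,2.5,0,0,0,2],[0,0,2,0,0,0,2],[0,0,0.6,0,0,0,2]]'; python3 -m inch '[[0,0,0,0,0,0,2],[0,0,0,0,0,0,2],[0,0,0,0,0,0,2]]'; python3 load.py -.0026 -.008 14
```

```text
clock: 19.8
tcp_pos: [0.5263, -0.1626, 0.0832]
orientation: [0.08, 0.635, 0.762, 0.098]
wrist_force: [-0.7, -0.1, -1.0]
finger_gap: 0.0246
clock: 20.1
tcp_pos: [0.5281, -0.1648, 0.0869]
orientation: [0.083, 0.635, 0.762, 0.099]
wrist_force: [-0.2, 0.7, -1.3]
finger_gap: 0.0248
[ 0.52812369 -0.16476435  0.08685388] 0.02477638051517621 [ 0.52797769 -0.16294249  0.08131847]
# to [ 0.528  -0.1629  0.0813] need 0.1 rows
[0.04,-0.02,0.11,-0.0,0.0,0.0,2.0] ,
[0.04,-0.03,0.11,-0.0,0.0,0.0,2.0] ,
[0.03,-0.02,0.11,-0.0,0.0,0.0,2.0] ,
[0.04,-0.03,0.1,-0.0,0.0,0.0,2.0] ,
[0.03,-0.02,0.11,-0.1,0.0,0.0,2.0] ,
```

View pics/scene_14.png

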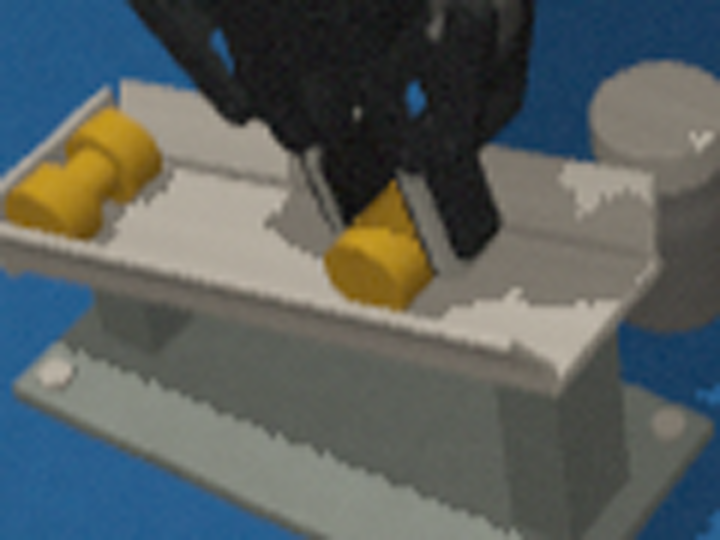

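```bash
python3 -m inch '[[0.2,0,0.3,0,0,0,2],[0,0,0.1,0,0,0,2],[0,0,0,0,0,0,3],[0,0,0,0,0,0,4],[0,0,0,0,0,0,5]]'; python3 -m inch '[[0,0,-0.5,0,0,0,6],[0,0,-1,0,0,0,6],[0,0,-2,0,0,0,6],[0,0,-3,0,0,0,6],[0,0,-3,0,0,0,5]]'; python3 load.py .0023 -.006 15
python3 - <<'E'
from h import *
s,_=st();print(s["finger_gap"])
rows([(np.array([.56,.05,.26]),RC,5.0,9)])
p,Rm=np.array([.56,.05,.26]),RC
H=handle(1.92)
print(H)
E
```

```text
clock: 20.7
tcp_pos: [0.5281, -0.1623, 0.0817]
orientation: [0.082, 0.635, 0.762, 0.099]
wrist_force: [-0.8, -1.3, -0.1]
finger_gap: 0.0498
clock: 21.2
tcp_pos: [0.5038, -0.1666, 0.1751]
orientation: [0.082, 0.635, 0.762, 0.099]
wrist_force: [0.3, -0.7, 0.1]
finger_gap: 0.0502
[ 0.50375939 -0.16657656  0.17510652] 0.05023318888676357 [ 0.52835056 -0.16785526  0.08325125]
# to [ 0.5284 -0.1679  0.0833] need 1.9 rows
[-0.11,-0.0,1.9,-0.0,-0.0,0.0,2.0] ,
[-0.12,-0.0,1.9,-0.0,-0.0,0.0,2.0] ,
[-0.11,-0.01,1.9,-0.1,-0.0,0.0,2.0] ,
[-0.12,-0.01,1.9,-0.0,-0.0,0.0,2.0] ,
[-0.11,-0.0,1.89,-0.1,-0.0,0.0,2.0] ,
0.04982966014031408
# to [0.56 0.05 0.26] need 8.1 rows
[2.27,1.22,-0.61,1.5,1.0,-7.6,5.0] ,
[2.11,1.5,-0.61,1.4,1.0,-7.6,5.0] ,
[1.9,1.75,-0.62,1.4,1.0,-7.6,5.0] ,
[1.66,1.97,-0.63,1.5,1.0,-7.5,5.0] ,
[1.4,2.16,-0.66,1.4,1.1,-7.6,5.0] ,
[1.12,2.31,-0.69,1.5,1.0,-7.5,5.0] ,
[0.82,2.42,-0.73,1.4,1.1,-7.6,5.0] ,
[0.52,2.48,-0.78,1.5,1.0,-7.5,5.0] ,
[0.2,2.51,-0.84,1.4,1.1,-7.6,5.0] ,
[0.62466401 0.19713208 0.20071328]
```

View pics/scene_15.png

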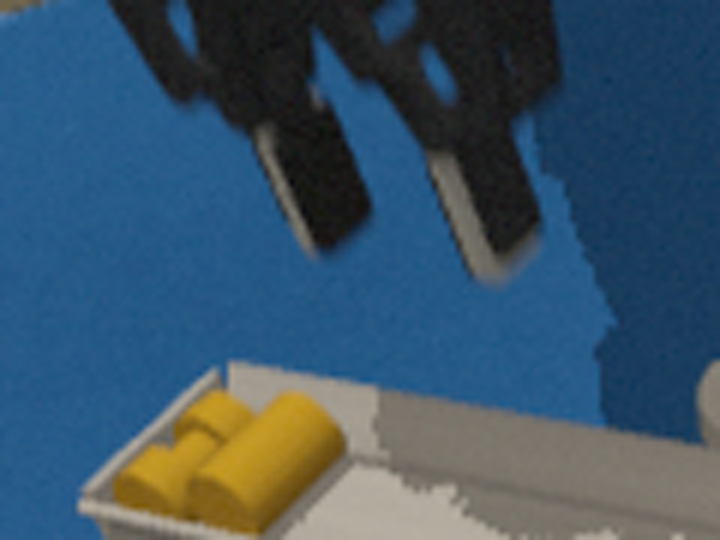

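Both rollers are in the chute, grooved at the stop and plain behind it. Next, close the lid: go above the handle.

```bash
python3 -m inch '[[2.3,1.2,-0.6,1.5,1,-7.6,5],[2.1,1.5,-0.6,1.4,1,-7.6,5],[1.9,1.8,-0.6,1.4,1,-7.6,5],[1.7,2,-0.6,1.5,1,-7.5,5],[1.4,2.2,-0.7,1.4,1.1,-7.6,5]]';python3 -m inch '[[1.1,2.3,-0.7,1.5,1,-7.5,5],[0.8,2.4,-0.7,1.4,1.1,-7.6,5],[0.5,2.5,-0.8,1.5,1,-7.5,5],[0.2,2.5,-0.8,1.4,1.1,-7.6,5],[0,0,0,0,0,0,5]]';python3 -m inch '[[0,0,0,0,0,0,5],[0,0,0,0,0,0,5]]'
python3 - <<'E'
from h import *
rows([(np.array([.6235,.198,.265]),RC,5.0,5),(np.array([.6235,.198,.183]),RC,5.0,4)])
E
```

```text
clock: 21.8
tcp_pos: [0.5351, -0.0436, 0.2192]
orientation: [0.036, 0.35, 0.935, 0.047]
wrist_force: [-0.1, -1.1, -1.1]
finger_gap: 0.05
clock: 22.3
tcp_pos: [0.5609, 0.0548, 0.2554]
orientation: [-0.003, 0.094, 0.996, 0.002]
wrist_force: [0.6, -0.0, 0.4]
finger_gap: 0.0502
clock: 22.5
tcp_pos: [0.5591, 0.0514, 0.2541]
orientation: [-0.005, 0.098, 0.995, 0.002]
wrist_force: [0.1, -0.1, 0.7]
finger_gap: 0.0497
# to [0.6235 0.198  0.265 ] need 3.2 rows
[-0.69,3.13,-0.21,0.0,-0.1,-0.0,5.0] ,
[-0.69,3.13,-0.21,0.0,-0.1,-0.0,5.0] ,
[-0.69,3.12,-0.22,0.1,-0.1,-0.0,5.0] ,
[-0.7,3.13,-0.22,0.0,-0.1,-0.0,5.0] ,
[-0.69,3.12,-0.21,0.1,-0.1,-0.0,5.0] ,
# to [0.6235 0.198  0.183 ] need 1.6 rows
[-0.0,0.0,2.05,-0.0,-0.0,-0.0,5.0] ,
[-0.0,0.0,2.05,-0.0,-0.0,-0.0,5.0] ,
[-0.0,0.0,2.05,-0.0,-0.0,-0.0,5.0] ,
[-0.01,0.01,2.05,-0.0,-0.0,-0.0,5.0] ,
```

```bash
python3 -m inch '[[-0.7,3.1,-0.6,0,-0.1,0,5],[-0.7,3.1,-0.5,0,-0.1,0,5],[-0.7,3.1,0,0.1,-0.1,0,5],[-0.7,3.1,0,0,-0.1,0,5],[-0.7,3.2,0,0.1,-0.1,0,5]]';python3 -m inch '[[0,0,0,0,0,0,5],[0,0,0,0,0,0,5],[0,0,0,0,0,0,5]]'
python3 - <<'E'
from h import *
rows([(np.array([.6235,.198,.183]),RC,5.0,4)])
p=vision.read_camera("scene");save(p,"s16z.png",(340,50,490,220),4)
E
```

```text
clock: 23.0
tcp_pos: [0.6243, 0.1976, 0.2657]
orientation: [-0.0, 0.099, 0.995, -0.0]
wrist_force: [0.3, -0.2, -0.3]
finger_gap: 0.0498
clock: 23.3
tcp_pos: [0.6237, 0.1967, 0.2657]
orientation: [-0.0, 0.098, 0.995, -0.0]
wrist_force: [0.2, -0.3, 0.2]
finger_gap: 0.05
# to [0.6235 0.198  0.183 ] need 1.7 rows
[0.01,0.03,2.07,-0.0,-0.0,-0.0,5.0] ,
[0.01,0.03,2.07,-0.0,-0.0,-0.0,5.0] ,
[0.01,0.03,2.06,-0.0,-0.0,-0.0,5.0] ,
[0.01,0.04,2.07,-0.1,-0.0,-0.1,5.0] ,
```

View pics/s16z.png

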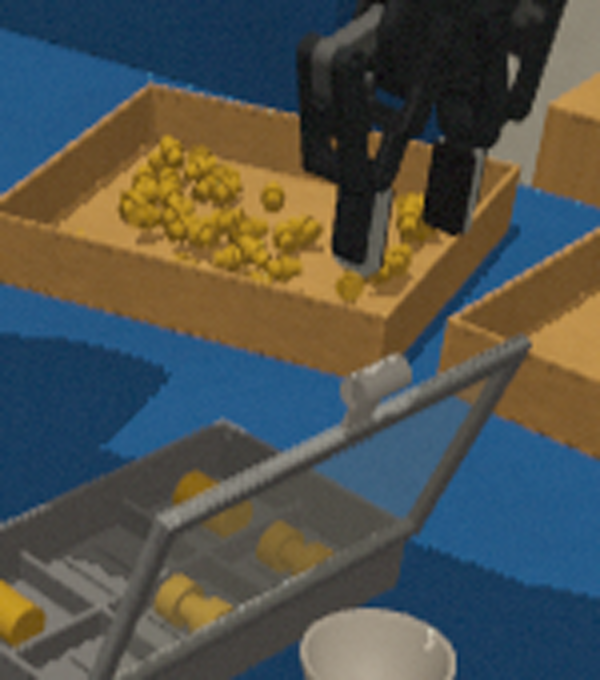

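The gripper is above the handle bar (zoom 375,382), with the bar between the jaws. Descend and pinch.

```bash
python3 -m inch '[[0,0,2.5,0,0,0,5],[0,0.1,2.5,0,0,0,5],[0,0,2.3,0,0,0,5],[0,0,0.8,0,0,0,5],[0,0,0,0,0,0,5]]'; python3 -m inch '[[0,0,0,0,0,0,2.5],[0,0,0,0,0,0,2.5],[0,0,0,0,0,0,2.5],[0,0,0,0,0,0,2.5],[0,0,0,0,0,0,2.5]]' 40
python3 - <<'E'
from h import *
p=vision.read_camera("scene");save(p,"s17z.png",(340,50,490,220),4)
s,_=st();H=s["tcp_pos"]+[0,0,.019]
for a in(1.86,1.88,1.9,1.92): print(a,handle(a)-H)
E
```

```text
clock: 23.85
tcp_pos: [0.6232, 0.198, 0.1838]
orientation: [-0.001, 0.098, 0.995, -0.001]
wrist_force: [0.4, -0.7, 1.2]
finger_gap: 0.0501
clock: 24.35
tcp_pos: [0.625, 0.1976, 0.1866]
orientation: [0.001, 0.097, 0.995, -0.001]
wrist_force: [0.2, -5.8, 1.2]
finger_gap: 0.0288
1.86 [-0.00972452  0.00135853 -0.00151969]
1.88 [-0.00655455  0.00073243 -0.00257919]
1.9 [-0.00340601  0.00011056 -0.00370309]
1.92 [-0.00028014 -0.00050683 -0.00489096]
```

View pics/s17z.png

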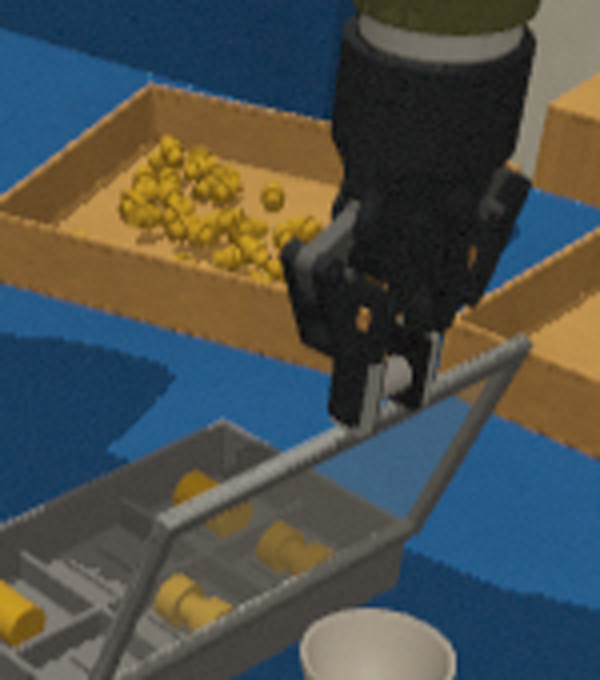

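```bash
python3 - <<'E'
import numpy as np
A=np.linspace(1.91,0.0,26)
f=lambda a:np.array([.072-.17*np.cos(a)+.003*np.sin(a),.042+.17*np.sin(a)+.003*np.cos(a)])
F=np.array([f(a) for a in A]);D=np.diff(F,axis=0)*100
for k in range(5): print(str([[round(-d[0],2),0,round(-d[1],2),0,0,0,2.5] for d in D[5*k:5*k+5]]).replace(" ","").replace("np.float64",""))
E
```

```text
[[(1.23),0,(-0.41),0,0,0,2.5],[(1.26),0,(-0.31),0,0,0,2.5],[(1.28),0,(-0.21),0,0,0,2.5],[(1.29),0,(-0.12),0,0,0,2.5],[(1.3),0,(-0.02),0,0,0,2.5]]
[[(1.3),0,(0.08),0,0,0,2.5],[(1.29),0,(0.18),0,0,0,2.5],[(1.27),0,(0.28),0,0,0,2.5],[(1.24),0,(0.37),0,0,0,2.5],[(1.21),0,(0.47),0,0,0,2.5]]
[[(1.17),0,(0.56),0,0,0,2.5],[(1.13),0,(0.65),0,0,0,2.5],[(1.07),0,(0.73),0,0,0,2.5],[(1.01),0,(0.81),0,0,0,2.5],[(0.95),0,(0.89),0,0,0,2.5]]
[[(0.88),0,(0.96),0,0,0,2.5],[(0.8),0,(1.02),0,0,0,2.5],[(0.72),0,(1.08),0,0,0,2.5],[(0.64),0,(1.13),0,0,0,2.5],[(0.55),0,(1.18),0,0,0,2.5]]
[[(0.46),0,(1.21),0,0,0,2.5],[(0.37),0,(1.25),0,0,0,2.5],[(0.27),0,(1.27),0,0,0,2.5],[(0.17),0,(1.29),0,0,0,2.5],[(0.07),0,(1.3),0,0,0,2.5]]
```

```bash
python3 -m inch '[[1.23,0,-0.41,0,0,0,2.5],[1.26,0,-0.31,0,0,0,2.5],[1.28,0,-0.21,0,0,0,2.5],[1.29,0,-0.12,0,0,0,2.5],[1.3,0,-0.02,0,0,0,2.5]]'; python3 -m inch '[[1.3,0,0.08,0,0,0,2.5],[1.29,0,0.18,0,0,0,2.5],[1.27,0,0.28,0,0,0,2.5],[1.24,0,0.37,0,0,0,2.5],[1.21,0,0.47,0,0,0,2.5]]'
```

```text
clock: 24.9
tcp_pos: [0.5632, 0.2097, 0.1972]
orientation: [0.002, 0.098, 0.995, -0.002]
wrist_force: [1.9, -6.3, -0.9]
finger_gap: 0.0292
clock: 25.4
tcp_pos: [0.5013, 0.2218, 0.1844]
orientation: [0.003, 0.098, 0.995, -0.002]
wrist_force: [-0.2, -7.8, 4.9]
finger_gap: 0.0294
```

```bash
python3 -m inch '[[1.17,0,0.56,0,0,0,2.5],[1.13,0,0.65,0,0,0,2.5],[1.07,0,0.73,0,0,0,2.5],[1.01,0,0.81,0,0,0,2.5],[0.95,0,0.89,0,0,0,2.5]]'; python3 -m inch '[[0.88,0,0.96,0,0,0,2.5],[0.8,0,1.02,0,0,0,2.5],[0.72,0,1.08,0,0,0,2.5],[0.64,0,1.13,0,0,0,2.5],[0.55,0,1.18,0,0,0,2.5]]'; python3 -c "
from h import *
s,_=st();H=s['tcp_pos']+[0,0,.019]
for a in(.3,.35,.4,.45): print(a,handle(a)-H)"
```

```text
clock: 25.9
tcp_pos: [0.4474, 0.2324, 0.1475]
orientation: [0.001, 0.097, 0.995, -0.002]
wrist_force: [-4.4, -7.3, 5.7]
finger_gap: 0.0291
clock: 26.4
tcp_pos: [0.411, 0.2394, 0.0926]
orientation: [-0.0, 0.097, 0.995, -0.002]
wrist_force: [-4.7, -6.1, 5.2]
finger_gap: 0.0294
0.3 [-0.00465747  0.00083384 -0.01645167]
0.35 [-0.00185562  0.00028044 -0.00844537]
0.4 [ 0.00133529 -0.00034979 -0.00059182]
0.45 [ 0.00490728 -0.0010553   0.00708936]
```

```bash
python3 -m inch '[[0.46,0,1.21,0,0,0,2.5],[0.37,0,1.25,0,0,0,2.5],[0.27,0,1.27,0,0,0,2.5],[0.17,0,1.29,0,0,0,2.5],[0.07,0,0.9,0,0,0,2.5]]'; python3 -m inch '[[0,0,0.4,0,0,0,2.5],[0,0,0.2,0,0,0,2.5],[0,0,0,0,0,0,2.5],[0,0,0,0,0,0,2.5]]'; python3 - <<'E'
from h import *
s,_=st();print(s['tcp_pos']+[0,0,.019],handle(0))
p=vision.read_camera("scene");save(p,"s18z.png",(290,80,470,240),4)
E
```

```text
clock: 26.9
tcp_pos: [0.3975, 0.242, 0.0324]
orientation: [-0.001, 0.097, 0.995, -0.002]
wrist_force: [-6.3, -5.2, 1.8]
finger_gap: 0.029
clock: 27.3
tcp_pos: [0.3974, 0.242, 0.0266]
orientation: [-0.001, 0.097, 0.995, -0.002]
wrist_force: [-5.4, -4.5, 0.5]
finger_gap: 0.029
[0.39737829 0.2420351  0.04557516] [0.39805733 0.24188912 0.045     ]
```

View pics/s18z.png

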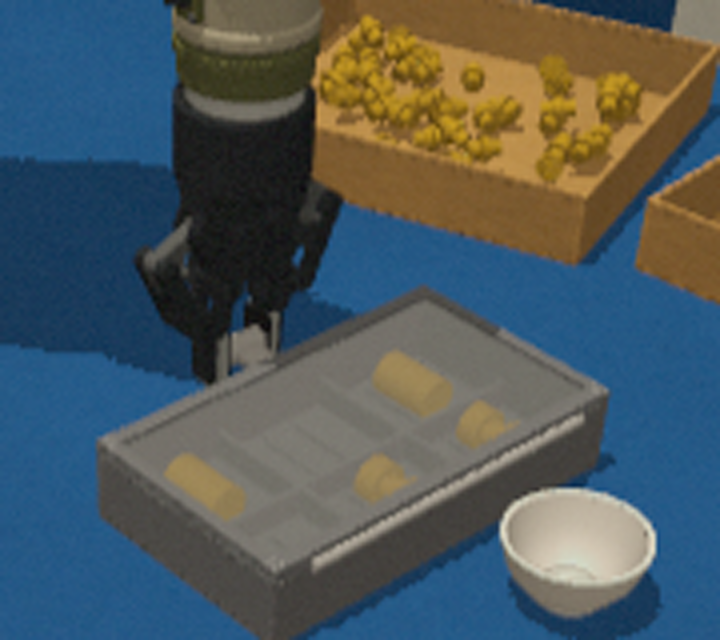

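The lid looks almost seated. Press until the force shows it on its stop.

```bash
python3 -m inch '[[0,0,0.2,0,0,0,2.5],[0,0,0,0,0,0,2.5],[0,0,0,0,0,0,2.5]]'; python3 -m inch '[[0,0,0.2,0,0,0,2.5],[0,0,0,0,0,0,2.5],[0,0,0,0,0,0,2.5]]'
```

```text
clock: 27.65
tcp_pos: [0.3974, 0.2421, 0.0254]
orientation: [-0.001, 0.097, 0.995, -0.002]
wrist_force: [-8.2, -5.2, 8.2]
finger_gap: 0.0288
clock: 27.95
tcp_pos: [0.3975, 0.2421, 0.0251]
orientation: [-0.001, 0.097, 0.995, -0.002]
wrist_force: [-12.6, -7.0, 25.3]
finger_gap: 0.029
```

```bash
python3 -m inch '[[0,0,-0.2,0,0,0,2.5],[0,0,0,0,0,0,3.5],[0,0,0,0,0,0,5],[0,0,0,0,0,0,5],[0,0,0,0,0,0,5]]'; python3 -m inch '[[0,0,-2,0,0,0,5],[0,0,-3,0,0,0,5],[0,0,-4,0,0,0,5],[0,0,-4,0,0,0,5],[2,0,-2,0,0,0,5]]'
python3 -m inch '[[3,2,0,0,0,0,5],[3,3,0,0,0,0,5],[2,3,0,0,0,0,5],[0,3,0,0,0,0,5],[0,3,0,0,0,0,5]]'
python3 - <<'E'
from h import *
p=vision.read_camera("scene");save(p,"s19.png");save(p,"s19z.png",(290,80,470,240),4)
q=vision.read_camera("top");save(q,"t19.png")
X,r,c=cloud(q)
cs,sn=np.cos(TH),np.sin(TH);d=X[:,:2]-CO;L=np.c_[cs*d[:,0]+sn*d[:,1],-sn*d[:,0]+cs*d[:,1]]
for nm,k in(("bar",(abs(L[:,0]+.098)<.004)&(abs(L[:,1])<.012)),("front edge",(abs(L[:,0]+.069)<.003)&(abs(L[:,1])<.1)&(abs(L[:,1])>.02)),("back edge",(abs(L[:,0]-.066)<.004)&(abs(L[:,1])<.1))):
    print(nm,k.sum(),np.percentile(X[k,2],[10,50,90]) if k.sum() else None)
for l in("bowl","jar","bracket"):
    for P in(p,q):
        D=tip_of(P,l); print(l,[(round(x["confidence"],2),x["location"]) for x in D][:1])
E
```

```text
clock: 28.45
tcp_pos: [0.3999, 0.2436, 0.0246]
orientation: [0.0, 0.097, 0.995, 0.0]
wrist_force: [-0.1, -0.2, 0.5]
finger_gap: 0.05
clock: 28.95
tcp_pos: [0.3831, 0.2481, 0.1779]
orientation: [0.003, 0.098, 0.995, 0.001]
wrist_force: [-0.6, 0.0, -1.1]
finger_gap: 0.0499
clock: 29.45
tcp_pos: [0.3275, 0.4016, 0.1745]
orientation: [0.0, 0.096, 0.995, 0.0]
wrist_force: [-0.3, -0.6, 0.8]
finger_gap: 0.0501
bar 53 [0.00076674 0.05285984 0.05528685]
front edge 279 [0.02443825 0.05031351 0.05357015]
back edge 353 [0.04732143 0.05046968 0.0536394 ]
bowl [(0.59, [430.2, 228.6])]
bowl [(0.78, [211.4, 214.2])]
jar [(0.68, [300.1, 286.2])]
jar [(0.59, [341.7, 254.4])]
bracket [(0.68, [329.1, 359.2])]
bracket [(0.87, [383.8, 183.7])]
```

View pics/s19.png

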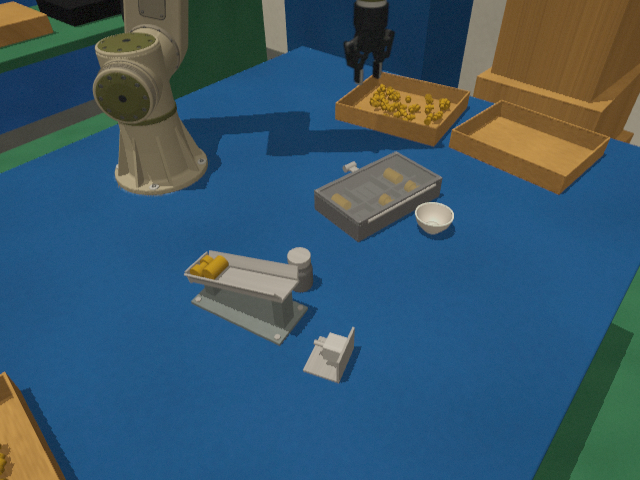

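View pics/t19.png

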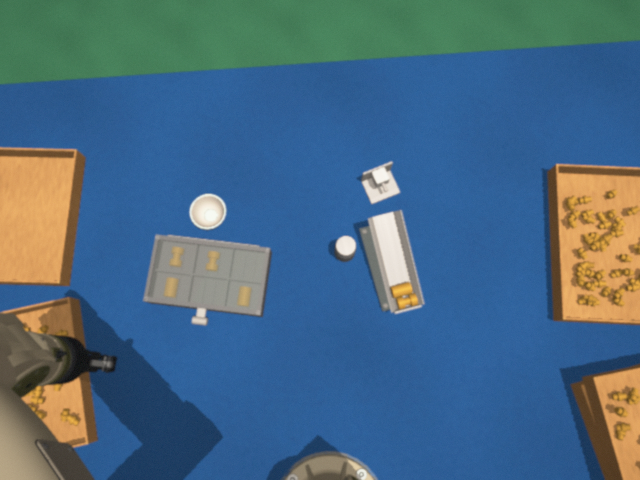

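View pics/s19z.png

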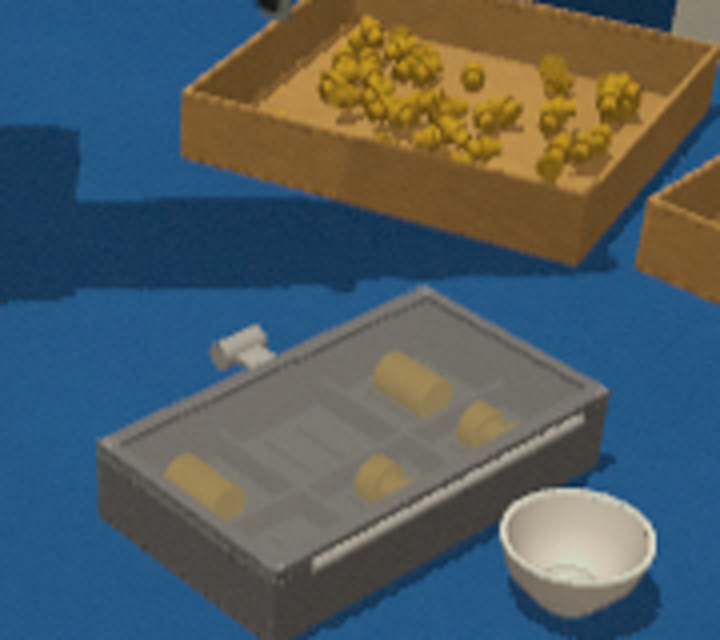

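The lid's front and back edges read the same height (about 50 mm), and the bar top is at 53 mm, as it should be when shut. Both rollers lie crosswise at the stop, grooved first, and the bystanders look unmoved.

```bash
python3 -m inch '[[0,0,0,0,0,0,5],[0,0,0,0,0,0,5],[0,0,0,0,0,0,5]]'; python3 -c "
from workcell import workorder; print(workorder.hand_in())"
```

```text
clock: 30.15
tcp_pos: [0.3282, 0.3998, 0.1745]
orientation: [0.0, 0.097, 0.995, -0.0]
wrist_force: [0.0, 0.7, -0.1]
finger_gap: 0.0498
the job is handed in; nothing more can be done
None
```

The job is done and handed in at about 30 s of the 72 s. I opened the lid and moved the stray grooved roller (front-middle) and then the stray plain one (back-right) into the chute. Then I shut the lid, pressing until the force rose to 25 N at its stop.

**Last checks:**
- **Chute:** the final pictures show both rollers crosswise at the stop, grooved first and plain behind it.
- **Lid:** the handle bar top is at 53 mm and the front and back edges are level at about 50 mm, which matches fully shut.
- **Everything else:** the other four rollers are in their compartments. By eye, the bowl, jar and bracket look unmoved; the network's points for them agree with the first pictures to within about 3 pixels.
- **Weak point:** the grooved roller was gripped about 2 mm off centre and near the fingertips (the gap read 24 mm where I expected about 25 mm). It still rolled cleanly to the stop.

No check failed or disagreed in the end.

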